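Change over the amplifier run-in station

TASK

Change over the run-in station: throw the red supply toggle fully to the front to switch off while the finished cards still lie on the sloped rest, then lift each of these cards off and lay it flat on the blue mat, and slide the fan tray along the desk by its handle, without lifting it, under the rest until it sits square inside the four yellow tape corners. Only when that is done, lay every new card from the desk flat across the two narrow sloping rails, one to a bay, centred on the bay's blue line, with its gold connectors facing the jacks at the back. Last, throw the toggle fully to the back to switch on; leave the other things on the desk where they are.

Things in the scene. Friction and masses are not known exactly. Their poses are not given: they have to be found in the camera images.
- bed: Card rest: aluminium frame fixed to the desk. Its bed slopes 15 degrees, back higher. Origin: middle of the plane the cards lie on, 70 mm above the desk; x up the slope to the back, y left, z normal to the slope. Two rails 350 mm long along y, tops at z = 0: a front ledge, x = -53 to -35 mm, with a lip on its front (to x = -56, 6 mm proud), and a rear rail 8 mm wide at x = 24 mm.
- jack_strip (a point): Middle of the black jack strip at the back of the bed (bed x = 73, y = 0, z = 7 mm), top at z = 19 mm. Four bays: their middles are at bed x = 0, y = 120, 40, -40, -120 mm; a blue line 4 mm wide across lip, rear rail and strip marks each. Each bay has two gold jacks on the strip, reaching to x = 70 mm, which a card's gold connectors face. Any card may lie in any bay.
- tray_home (a point): Point on the desk amid four yellow tape corners (inner edges 102 mm apart) under the rest: place for the fan tray's middle. Level axes: x from the rest's front (robot side) to its back, y left along the rails. The bed's origin is 20 mm along x and 70 mm up. Open from the front: 310 mm between the posts, 42 mm high. A low cross bar at x = 56 mm stops the tray 10 mm past its place.
- supply (a joint): Red-ball toggle on the blue supply housing at the rest's -y end: 1.0 = fully on, leaning 0.5 rad to the back; 0 = fully off, leaning 0.5 rad to the front (-x of tray_home, towards the robot). Swings about tray_home's y axis against light friction (about 1.5 N at the ball), stays where left. Starts on, between 0.9 and 1.0.
- supply_tip (a point): Centre of the toggle's red ball, 26 mm across, 40 mm from the pivot. The pivot is 62 mm above the desk at x = -5, y = -202 mm of tray_home. Housing 120 mm (x) x 52 mm, 40 mm high; on its front half the toggle's block 70 mm (x) x 50 mm, reaching 75 mm above the desk at most.
- fan_tray: Black fan 92 x 92 mm, grey round guard on top, four orange feet, 37 mm high, 0.4 to 0.8 kg. Origin under its middle; x from handle to back, z up. Handle: upright black D-grip at the middle of the front, 12 mm thick (y), from x = -48 to -84 mm, 6 to 33 mm above the desk; grip it from above across the 12 mm. Starts on the desk before the rest, handle to the robot.
- new1: Amplifier card, 0.13 to 0.21 kg: green board 100 (x) x 64 (y) x 4 mm; silver finned box on top, 58 (x) x 30 (y) mm, its middle at x = -4 mm, sides upright from 4 to 26 mm above the underside: grip across the 30 mm. Two gold connectors stand out at the +x end to x = 62 mm; white plug at the -x end. Origin: middle of the underside, z up. A new card, flat on the desk.
- new2: New card, made like new1, flat on the desk. Two or three new cards are there.
- new3: New card, made like new1, flat on the desk. Two or three new cards are there.
- run1: Finished card, made like new1, at the start lying in a bay of the rest (bed y = 120 mm). One or two finished cards are there.
- run2: Finished card, made like new1, at the start lying in a bay of the rest (bed y = 40 mm). One or two finished cards are there.
- run3: Finished card, made like new1, at the start lying in a bay of the rest (bed y = -40 mm). One or two finished cards are there.
- run4: Finished card, made like new1, at the start lying in a bay of the rest (bed y = -120 mm). One or two finished cards are there.
- mat: Blue mat for finished cards, fixed flat on the desk, 140 (x) x 200 (y) mm, 2 mm thick, room for two cards side by side along y. Origin under its middle, z up.
- sma_pair: Silver SMA connector pair screwed together, 42 x 12 x 11 mm, lying on the desk, origin under its middle. Leave alone.
- fan_guard: Loose grey plastic fan guard, 92 mm square, 6 mm high, lying flat, origin under its middle. Leave alone.
- bumper_foot: Orange silicone bumper foot, 26 mm across, 11 mm high, origin under its middle. Leave alone.
- spacer: Knurled aluminium spacer, 16 mm across, 30 mm high, upright, origin under its middle. Leave alone.
- screwdriver: Screwdriver 180 mm long lying on the desk, origin under its middle. Leave alone.
- mug: Blue mug, 76 mm across, 90 mm high, origin under its middle. Leave alone.
- cleaner_can: White spray can with blue label, 52 mm across, 150 mm high, origin under its middle. Leave alone.
Mind the look-alikes: they are no part of the job. Leave any pink look-alike of the new3 alone.

How it is judged:
By the outcome, as a careful person would: the job done as asked, in the order asked, and still so for the second after the job is handed in, with the robot touching nothing.
Of new1, new2, new3 only 2 to 3 are there at a start; the rules pass over those that are not, and their reading is None.
Of run1, run2, run3, run4 only 1 to 2 are there at a start; the rules pass over those that are not, and their reading is None.
At some moment in a run one of fan_tray, new1, new2, new3 may be knocked a few centimetres aside while the robot is not near it.
Once in a run the grip may slacken for a moment while it holds something.
It also fails if it takes over 210 s, if anything falls off the work surface, if the arm or the gripper's body presses on something with over 40 N, if the wrist force passes 120 N, or if a joint passes its speed limit or range.

ROBOT

A 6-joint arm with a two-finger parallel gripper is mounted at the origin on the work surface. World frame = base frame: x ahead of the robot, y to its left, z up, the work surface at z = 0. Lengths are in m, angles in rad, forces in N, time in s.
With the tool pointing down it reaches from about 0.425 to 1.125 m from the base axis. Payload 14.9 kg.
Tool frame: the origin (TCP) lies at the very end of the fingers, on their centre line; the grasp point (between the pads) lies 19 mm behind it; z points along the fingers, y is the line along which they close (so a half turn about z gives the same grasp; the last joint's range is limited). The gripper opens to 91 mm and grips with 3 to 60 N. Pads are 32 mm wide; open, the fingers measure 118 mm over their backs; the gripper's body (76 mm by 178 mm) begins 60 mm behind the grasp point.
Start: joints at [-1.23, 0.379, 1.734, -0, 1.028, -0.033], TCP at [0.256, -0.652, 0.214] pointing down, gripper open.
Joint ranges: [-2.77, 2.77], [-0.74, 2.19], [0, 2.66], [-1.06, 4.2], [0.31, 2.87], [-3.08, 3.08]. Speed limits (rad/s): [1.89, 1.89, 2.39, 3.14, 3.14, 3.14].

INTERFACE

Orientations are given as [roll, pitch, yaw] about the fixed x, y, z axes, in that order (R = Rz(yaw) Ry(pitch) Rx(roll)).
In Python, from station import get_state, read_camera, camera_params, arm gives the robot as it stands.
- The arm moves only by the tool jog_arm, never from a script. Its argument "commands" is a list of rows, each an object of numbers: "tx", "ty", "tz": the shift along the tool's x, y, z scaled (see below); "wx", "wy", "wz": the turn, a rotation vector about the tool's x, y, z scaled (see below); "jaw": the closure, from -1 (fully open) to 1 (shut). In form: [{"tx": .., "ty": .., "tz": .., "wx": .., "wy": .., "wz": .., "jaw": ..}, ...]. A call has 1 to 12 rows; each row is the pose to reach, as a shift and turn from the pose commanded when the call began, along the tool's axes at that moment; what a row does not reach only later rows make up. The controller multiplies each number of a shift by 15 cm and each number of a turn by 90 degrees. A row lasts 1/10 s, in which the tool goes at most 50 mm and 8.59 degrees, less where a joint would pass 70% of its speed; a pose out of reach is approached as far as the arm can. A call with a number of a shift or a turn outside -1 to 1 is refused whole. A call with a gripper value outside its range is refused whole. The fingers move at their own pace and stop on an object; "force" is the grip in N (left out, the last holds). Time passes only in rows, so rows that repeat a pose let the fingers close. It gives the time, the measured TCP pose, the force, the opening and the grip force at its end, in the units of the state.
- get_state(): the state, without advancing time (a new reading comes with each control period).
- read_camera(name): name is "side" or "top"; returns the picture (384x512x3 uint8, blue, green, red); there is no depth.
- camera_params(name): a dict with "vfov" (degrees; the focal length in pixels is half the picture's height over the tangent of half this angle, whatever the lens; pixels are square), "cx", "cy" (the principal point, pixels), "dist" ([k1, k2, p1, p2, k3] as OpenCV has them; the pictures are not rectified), "extrinsics" (4x4, takes a point from camera to world coordinates). Camera axes: x right, y down, z forward; pixel columns grow to the right and rows downward; lengths in m; the calibration is good to about 2 mm. A picture is of the moment at which its call begins. camera_params takes no time and is no camera call.
- arm.hand_in(): hands the job in; it is judged then, once.
The state is a dict: "time": time; "q": joint angles; "qd": joint speeds; "effort": joint torques, N m; "tcp_pos": TCP position; "tcp_rot": TCP orientation; "wrist_force": force on the tool from outside, world axes, zero at the start; "wrist_torque": the same for the moment, N m; "width": opening from 0.0 (shut) to 1.0 (fully open); "grip_force": force on a finger pad.
Only numpy, scipy, OpenCV 4.12 (cv2) and the standard library are available. Lean on these libraries where they do the work, as an engineer would, in place of code of your own. Each camera call takes 0.05 s, during which the arm holds its last target. There are 200 camera calls.

## Working session

There is one attempt and no reset: what is moved stays moved. The work goes in short steps, Python scripts to look and compute and a tool call to move; the robot and the scene stay as the last step left them, time stands still between calls to the robot, and variables do not carry over. Pictures are saved under pics/ and viewed, at most 14 in all, crops included, and the job is handed in when it is done.

Besides the shell and the picture viewer there is one more tool, called as name([rows], argument=value, ...), one row to a line, values as JSON. jog_arm: Moves the arm, as the interface text tells. Shifts and turns lie within -1 to 1; 1 stands for 15 cm of shift or 90 degrees of turn. Its arguments: {"type":"object","properties":{"commands":{"type":"array","items":{"type":"object","properties":{"tx":{"type":"number","minimum":-1,"maximum":1},"ty":{"type":"number","minimum":-1,"maximum":1},"tz":{"type":"number","minimum":-1,"maximum":1},"wx":{"type":"number","minimum":-1,"maximum":1},"wy":{"type":"number","minimum":-1,"maximum":1},"wz":{"type":"number","minimum":-1,"maximum":1},"jaw":{"type":"number"}}}},"force":{"type":"number"}},"required":["commands"]}

```bash
ls; mkdir -p pics
cat > h.py <<'E'
import numpy as np, cv2
from scipy.spatial.transform import Rotation as R
from station import get_state, read_camera, camera_params, arm
def K(n):
    p=camera_params(n); f=192/np.tan(np.radians(p['vfov'])/2)
    return np.array([[f,0,p['cx']],[0,f,p['cy']],[0,0,1.]]),np.array(p['dist'],float),np.array(p['extrinsics'])
def ray(n,uv):
    k,d,T=K(n); q=cv2.undistortPoints(np.array(uv,float).reshape(-1,1,2),k,d).reshape(-1,2)
    v=np.c_[q,np.ones(len(q))]@T[:3,:3].T
    return T[:3,3],v
def onz(n,uv,z=0.):
    o,v=ray(n,uv); return o+v*((z-o[2])/v[:,2])[:,None]
def proj(n,P):
    k,d,T=K(n); Ti=np.linalg.inv(T)
    return cv2.projectPoints(np.array(P,float).reshape(-1,1,3),cv2.Rodrigues(Ti[:3,:3])[0],Ti[:3,3],k,d)[0].reshape(-1,2)
E
python3 - <<'E'
from h import *
for n in('top','side'):
    im=read_camera(n); cv2.imwrite(f'pics/{n}0.png',im); cv2.imwrite(f'pics/{n}0v.png',cv2.resize(im,(800,600),interpolation=cv2.INTER_CUBIC))
    print(n,camera_params(n))
print(get_state())
E
```

```text
pics
top {'vfov': 42.314026252287974, 'cx': 254.34942402899247, 'cy': 190.96569731634023, 'dist': array([-0.07065631,  0.        ,  0.        ,  0.        ,  0.        ]), 'extrinsics': array([[-0.01002685, -0.99359981,  0.11251169,  0.35771992],
       [-0.99990125,  0.01107062,  0.00865608, -0.01552716],
       [-0.00984625, -0.11241379, -0.9936127 ,  1.78138525],
       [ 0.        ,  0.        ,  0.        ,  1.        ]])}
side {'vfov': 57.692038937141525, 'cx': 257.9289429160207, 'cy': 191.97092596961568, 'dist': array([0.0364058, 0.       , 0.       , 0.       , 0.       ]), 'extrinsics': array([[-0.98792846, -0.12436193,  0.09236593,  0.43479039],
       [-0.15441343,  0.74281829, -0.65144262,  0.68147992],
       [ 0.01240356, -0.65784124, -0.75305448,  0.89619988],
       [ 0.        ,  0.        ,  0.        ,  1.        ]])}
{'time': 0.1, 'q': array([-1.23031673e+00,  3.79370605e-01,  1.73471094e+00,  2.11715215e-05,
        1.02846820e+00, -3.32927937e-02]), 'qd': array([-0.00023589, -0.00091524, -0.00034612, -0.00034824,  0.00041195,
        0.00164205]), 'effort': array([ 4.20819015e-04, -7.65042615e+01, -4.35291767e+01,  6.52590953e-02,
        3.98177700e-02, -2.61738467e-05]), 'tcp_pos': array([ 0.25548054, -0.65134524,  0.21334938]), 'tcp_rot': array([-3.14063670e+00, -4.99713729e-05,  3.73761432e-01]), 'wrist_force': array([-0.6388193 ,  0.48332943, -0.25902199]), 'wrist_torque': array([ 0.00637547, -0.00940341, -0.0641893 ]), 'grip_force': 0.0, 'width': 0.9990355507964228}
```

View pics/top0v.png

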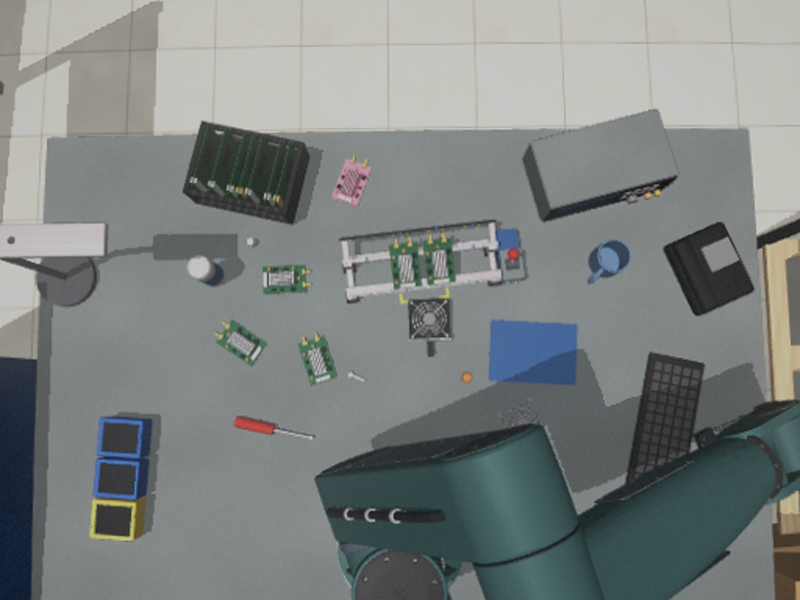

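View pics/side0v.png

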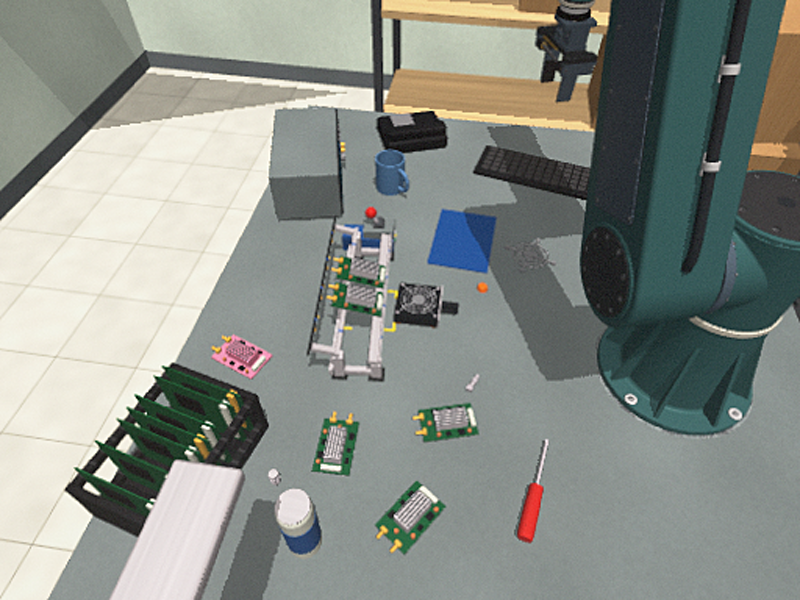

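```bash
cat >> h.py <<'E'
def cards(n,im,z=0.004,lo=(40,80,30),hi=(85,255,255),amin=120,kk=3):
    hsv=cv2.cvtColor(im,cv2.COLOR_BGR2HSV); m=cv2.inRange(hsv,lo,hi)
    m=cv2.morphologyEx(m,cv2.MORPH_CLOSE,np.ones((kk,kk)))
    g=cv2.inRange(hsv,(15,130,120),(32,255,255))
    out=[]
    for c in cv2.findContours(m,cv2.RETR_EXTERNAL,cv2.CHAIN_APPROX_NONE)[0]:
        if cv2.contourArea(c)<amin: continue
        h=cv2.convexHull(c).reshape(-1,2).astype(float)
        P=onz(n,h,z)[:,:2]; r=cv2.minAreaRect((P*1000).astype(np.float32))
        (w,l),a=r[1],r[2]
        if w<l: w,l,a=l,w,a+90
        ctr=np.array(r[0])/1000
        ys,xs=np.nonzero(g); Q=onz(n,np.c_[xs,ys],z+.004)[:,:2]-ctr if len(xs) else np.zeros((0,2))
        d=np.array([np.cos(np.radians(a)),np.sin(np.radians(a))])
        s=Q@d; t=Q@np.array([-d[1],d[0]]); near=(abs(t)<.04)&(abs(s)>.03)&(abs(s)<.07)
        sg=np.sum(np.sign(s[near]))
        if sg<0:a+=180
        out.append((n,h.mean(0).round(),(ctr*1000).round(1),round(w,1),round(l,1),round((a+180)%360-180,1),int(sg)))
    return out
E
python3 - <<'E'
from h import *
for n in('top','side'):
    im=cv2.imread(f'pics/{n}0.png')
    for c in cards(n,im): print(*c)
    hsv=cv2.cvtColor(im,cv2.COLOR_BGR2HSV)
    for nm,lo,hi,z in(('blue',(105,120,60),(122,255,255),.002),('yellow',(22,120,120),(34,255,255),0),('red',(0,180,120),(6,255,255),.1),('orange',(7,180,150),(16,255,255),.01)):
        m=cv2.inRange(hsv,lo,hi); k,_,st,ce=cv2.connectedComponentsWithStats(m)
        for i in range(1,k):
            if st[i,4]>5: print(n,nm,st[i],ce[i].round(1),onz(n,ce[i],z)[0].round(4))
    if n=='top': c=im[130:240,205:375]; c=cv2.resize(c,None,fx=4.7,fy=4.7,interpolation=cv2.INTER_CUBIC)
    else: c=im[125:250,190:320]; c=cv2.resize(c,None,fx=4.7,fy=4.7,interpolation=cv2.INTER_CUBIC)
    cv2.imwrite(f'pics/{n}0c.png',c); print(c.shape)
E
```

```text
top blue [317 147  15  14 145] [324.1 152.7] [ 0.6965 -0.2557  0.002 ]
top blue [ 313  205   56   41 2068] [340.8 225.3] [ 0.4321 -0.3085  0.002 ]
top blue [ 18 267   4   9  14] [ 19.8 271.1] [0.2763 0.8536 0.002 ]
top blue [ 60 267  36  53 710] [ 78.9 293.6] [0.1963 0.6322 0.002 ]
top yellow [ 61 319  26  27  69] [ 79.3 327.1] [0.0775 0.6294 0.    ]
(517, 799, 3)
side [263. 331.] [462. 362.] 99.7 63.4 56.0 61
side [ 78. 316.] [952.9 398.3] 160.1 22.9 166.3 0
side [ 86. 298.] [950.6 352.1] 155.9 35.2 165.8 0
side [214. 285.] [609.1 264.5] 99.8 63.9 -87.7 -39
side [285. 269.] [419.9 185.9] 98.0 63.4 17.9 39
side [115. 263.] [905.8 253. ] 191.6 164.1 166.6 23
side [226. 182.] [ 647.7 -118.8] 165.2 106.2 95.5 4
side blue [241  96   7  11  22] [244.  100.9] [ 0.6868 -0.6074  0.002 ]
side blue [255 108   6  15  26] [258.3 114.7] [ 0.6099 -0.5199  0.002 ]
side blue [247 122   8   3  10] [250.2 123.3] [ 0.6336 -0.4567  0.002 ]
side blue [ 274  134   43   41 1306] [295.9 153.9] [ 0.4327 -0.304   0.002 ]
side blue [221 144  22  14  81] [234.2 152.2] [ 0.6635 -0.2742  0.002 ]
side blue [219 15
[... 236 characters left out ...]
.9 209.6] [ 0.5589 -0.014   0.    ]
side yellow [220 209   5   2  10] [222.  209.5] [6.486e-01 6.000e-04 0.000e+00]
side yellow [265 264   6   4  10] [267.6 265.9] [ 0.4736  0.1807 -0.    ]
side yellow [266 276   4   2   6] [267.2 276.3] [0.4704 0.2134 0.    ]
side yellow [125 280   4   3   7] [126.1 281. ] [0.8532 0.2887 0.    ]
side yellow [242 336   6   8  14] [244.4 338.7] [0.5032 0.3898 0.    ]
side yellow [251 345   6   7  13] [253.7 347.3] [0.4771 0.4061 0.    ]
side red [234 133   7   6  32] [237.  135.7] [ 0.6459 -0.2554  0.1   ]
side red [332 309  16  38 340] [339.3 327.8] [0.2885 0.3645 0.1   ]
side orange [306 181   6   6  29] [308.4 183.7] [ 0.3774 -0.1513  0.01  ]
(588, 611, 3)
```

View pics/top0c.png

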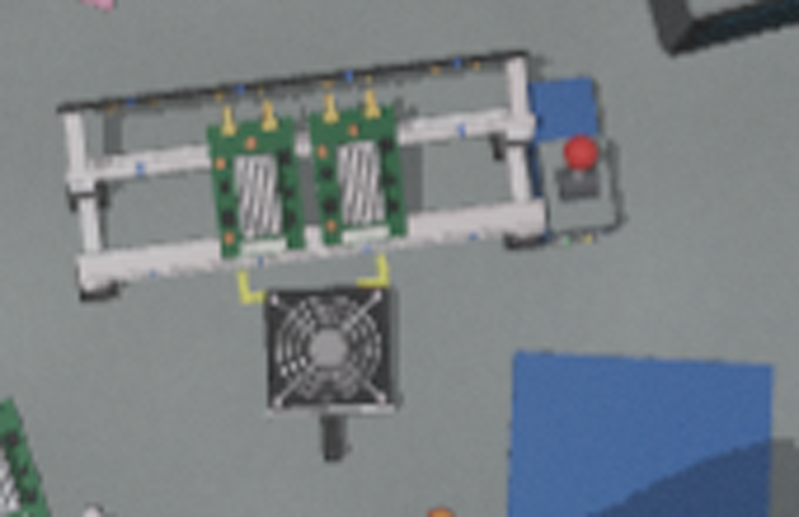

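View pics/side0c.png

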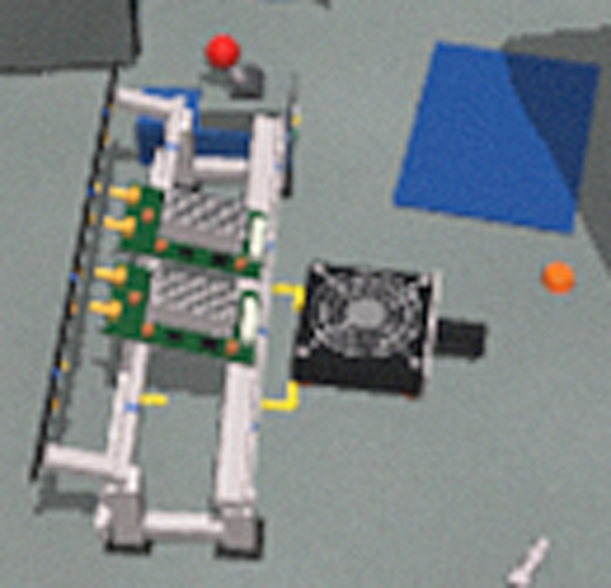

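```bash
cat >> h.py <<'E'
def bed_T(p):
    x,y,a=p; Rt=R.from_euler('z',a); c,s=np.cos(np.radians(15)),np.sin(np.radians(15))
    Rb=Rt.as_matrix()@np.array([[c,0,-s],[0,1,0],[s,0,c]])
    return Rb,np.array([x,y,0])+Rt.apply([.02,0,.07])
E
python3 - <<'E'
from h import *
from scipy.optimize import least_squares
im=cv2.imread('pics/top0.png'); hsv=cv2.cvtColor(im,cv2.COLOR_BGR2HSV)
print(hsv[176:182,170:176].reshape(-1,3)[::5].tolist(), hsv[140,300])
T=[((139,168),(24,120,0)),((460,130),(24,-120,0)),((130,101),(73,120,19)),((240,89),(73,40,19)),((349,75),(73,-40,19)),((457,62),(73,-120,19)),
((152,273),(-54.5,120,6)),((261,260),(-54.5,40,6)),((367,247),(-54.5,-40,6)),((473,236),(-54.5,-120,6))]
S=[((131,406),(24,120,0)),((172,145),(24,-120,0)),((255,426),(-55,120,4)),((263,331),(-55,40,4)),((270,246),(-55,-40,4))]
D=[('top',np.array(a)/4.7+[205,130],np.array(b)/1e3) for a,b in T]+[('side',np.array(a)/4.7+[190,125],np.array(b)/1e3) for a,b in S]
def res(p):
    Rb,o=bed_T(p); out=[]
    for n in('top','side'):
        A=[d for d in D if d[0]==n]
        out.append((proj(n,[o+Rb@d[2] for d in A])-[d[1] for d in A]).ravel())
    return np.concatenate(out)
s=least_squares(res,[.57,-.05,.087],loss='soft_l1'); print('home',s.x,np.degrees(s.x[2])); print(res(s.x).reshape(-1,2).round(1).tolist())
np.save('home.npy',s.x)
x,y,a=s.x
f=lambda v:(np.array([x,y,0])+R.from_euler('z',a).apply(v)).round(4)
print('pivot',f([-.005,-.202,.062]),'ball on',f([-.005+.04*np.sin(.5),-.202,.062+.04*np.cos(.5)]),'bays',[ (bed_T(s.x)[1]+bed_T(s.x)[0]@[0,b,0]).round(4).tolist() for b in(.12,.04,-.04,-.12)])
# red ball triangulation
us=np.array([237,135.7]); ut=np.array([580,153])/4.7+[205,130]
o1,v1=ray('side',us);o2,v2=ray('top',ut);v1=v1[0];v2=v2[0]
t=np.linalg.lstsq(np.c_[v1,-v2],o2-o1,rcond=None)[0]; print('ball',o1+t[0]*v1,o2+t[1]*v2)
for c in cards('top',im,lo=(45,50,20),hi=(90,255,255),amin=100): print(*c)
# tray: guard corners & fan top outline
dark=cv2.inRange(hsv,(0,0,0),(180,255,60))
k,_,st,ce=cv2.connectedComponentsWithStats(dark[180:240,240:310])
for i in range(1,k):
    if st[i,4]>15: print('dark',st[i],ce[i]+[240,180])
for u in[(268,292),(396,290),(268,408),(395,408),(328,348)]: print('trayTop',onz('top',np.array(u)/4.7+[205,130],.035)[0].round(4))
for u in[(315,263),(440,272),(424,388),(300,378),(368,312)]: print('trayside',onz('side',np.array(u)/4.7+[190,125],.035)[0].round(4))
for u in[(332,460),(332,420)]: print('handleTop',onz('top',np.array(u)/4.7+[205,130],.033)[0].round(4))
for u in[(484,326),(484,350)]: print('handleside',onz('side',np.array(u)/4.7+[190,125],.02)[0].round(4))
E
```

```text
[[60, 1, 176], [120, 2, 165], [135, 4, 140], [120, 5, 157], [113, 6, 178], [72, 60, 85], [45, 3, 175], [113, 6, 167]] [ 90   9 138]
home [ 0.61086129 -0.05718866  0.10905153] 6.248192542970846
[[0.1, -0.2], [0.2, -0.3], [0.2, 0.4], [-0.0, 0.2], [-0.1, 0.4], [0.0, 0.5], [0.1, -0.2], [-0.3, -0.1], [-0.2, -0.1], [-0.0, -0.5], [0.1, -0.2], [-0.1, 0.1], [-0.2, 0.1], [-0.1, 0.1], [0.1, -0.1]]
pivot [ 0.6279 -0.2585  0.062 ] ball on [ 0.6469 -0.2564  0.0971] bays [[0.6177, 0.0643, 0.07], [0.6264, -0.0152, 0.07], [0.6351, -0.0948, 0.07], [0.6438, -0.1743, 0.07]]
ball [ 0.64603835 -0.25614588  0.09915675] [ 0.64367941 -0.25636297  0.09878691]
top [333. 314.] [  63.  -379.1] 1120.7 409.0 94.1 0
top [203. 231.] [419.  186.1] 98.0 63.5 18.4 0
top [153. 220.] [461.3 361.3] 99.3 62.6 56.3 0
top [183. 178.] [607.7 263.8] 98.4 62.5 90.6 0
top [258. 168.] [637.3 -18.5] 101.8 66.8 5.5 0
top [279. 166.] [647.3 -96.3] 100.8 67.7 7.0 0
top [156. 108.] [876.7 368.3] 220.0 159.6 81.3 0
trayTop [ 0.551  -0.0274  0.035 ]
trayTop [ 0.5515 -0.1239  0.035 ]
trayTop [ 0.4636 -0.0264  0.035 ]
trayTop [ 0.4625 -0.1216  0.035 ]
trayTop [ 0.5082 -0.072   0.035 ]
trayside [ 0.5511 -0.1118  0.035 ]
trayside [ 0.4615 -0.1179  0.035 ]
trayside [ 0.4609 -0.0105  0.035 ]
trayside [ 0.5445 -0.0054  0.035 ]
trayside [ 0.5072 -0.0717  0.035 ]
handleTop [ 0.4242 -0.0739  0.033 ]
handleTop [ 0.4542 -0.0743  0.033 ]
handleside [ 0.4258 -0.0853  0.02  ]
handleside [ 0.4238 -0.0632  0.02  ]
```

```bash
cat >> h.py <<'E'
H=np.load('home.npy') if __import__('os').path.exists('home.npy') else None
def hw(v): return np.array([H[0],H[1],0])+R.from_euler('z',H[2]).apply(v)
def down(yaw): return R.from_euler('xyz',[np.pi,0,yaw])          # yaw rad
def bedrot(flip=0):                                                # tool z = -bed normal, tool x along +-bed x
    Rb,_=bed_T(H); return R.from_matrix(Rb)*R.from_euler('z',np.pi*flip)*R.from_euler('x',np.pi)
def plan(wps,start=None):
    """wps: (name,pos,Rot). Prints calls: tool-frame unit shifts/turns."""
    if start is None:
        s=get_state(); p=np.array(s['tcp_pos']); r=R.from_euler('xyz',s['tcp_rot'])
    else: p,r=start
    for nm,P,Q in wps:
        P=np.array(P,float); d=r.inv().apply(P-p); w=(r.inv()*Q).as_rotvec()
        n=max(1,int(np.ceil(abs(d).max()/.1499)))
        for i in range(n):
            q=r*R.from_rotvec(w/n); dd=r.inv().apply((P-p)/(n-i))
            u=np.r_[dd/.15,w/n/(np.pi/2)].round(3); rows=int(np.ceil(max(np.linalg.norm(dd)/.05,np.degrees(np.linalg.norm(w/n))/8.59)))
            print(nm,'t',*u[:3],'w',*u[3:],'rows',rows)
            p=p+r.apply(u[:3]*.15); r=r*R.from_rotvec(u[3:]*np.pi/2)
    return p,r
E
python3 - <<'E'
from h import *
q=down(H[2])
print(hw([.055,-.202,0]))
plan([('above',hw([.053,-.202,.19]),q),('down',hw([.053,-.202,.09]),q),('push',hw([.008,-.202,.09]),q)])
E
```

```text
[ 0.68751935 -0.25200278  0.        ]
above t 0.91 -0.358 0.039 w -0.0 0.0 0.042 rows 3
above t 0.885 -0.417 0.039 w -0.0 0.0 0.042 rows 3
above t 0.855 -0.474 0.04 w -0.0 0.0 0.042 rows 3
above t 0.822 -0.529 0.039 w -0.0 0.0 0.042 rows 3
down t 0.0 0.001 0.667 w -0.001 0.0 0.001 rows 3
push t -0.3 -0.0 -0.0 w 0.0 0.0 -0.0 rows 1
```

Look-alikes: the new cards are the three green boards at top px (183,178), (153,220) and (203,231). Not to be touched are the pink card (225,115) and the rack of green boards (157,108). The red toggle is the ball at (328,163); the other red thing is the screwdriver handle (163,272). The fan tray is at (275,204) and the loose guard at about (333,263). The close crop confirms the ball, the two finished cards in bays +40 and -40, and the tray with its handle towards the robot. First step: switch the toggle off.

jog_arm([
  {"tx": 0.91, "ty": -0.358, "tz": 0.039, "wz": 0.042, "jaw": 1},
  {"tx": 0.91, "ty": -0.358, "tz": 0.039, "wz": 0.042, "jaw": 1},
  {"tx": 0.91, "ty": -0.358, "tz": 0.039, "wz": 0.042, "jaw": 1},
  {"tx": 0.91, "ty": -0.358, "tz": 0.039, "wz": 0.042, "jaw": 1},
], force=20)

```text
$.commands[0]: bad value
```

jog_arm([
  {"tx": 0.885, "ty": -0.417, "tz": 0.039, "wz": 0.042, "jaw": 1},
  {"tx": 0.885, "ty": -0.417, "tz": 0.039, "wz": 0.042, "jaw": 1},
  {"tx": 0.885, "ty": -0.417, "tz": 0.039, "wz": 0.042, "jaw": 1},
  {"tx": 0.885, "ty": -0.417, "tz": 0.039, "wz": 0.042, "jaw": 1},
])

```text
$.commands[0]: bad value
```

jog_arm([
  {"tx": 0.855, "ty": -0.474, "tz": 0.04, "wz": 0.042, "jaw": 1},
  {"tx": 0.855, "ty": -0.474, "tz": 0.04, "wz": 0.042, "jaw": 1},
  {"tx": 0.855, "ty": -0.474, "tz": 0.04, "wz": 0.042, "jaw": 1},
  {"tx": 0.855, "ty": -0.474, "tz": 0.04, "wz": 0.042, "jaw": 1},
])

```text
$.commands[0]: bad value
```

jog_arm([
  {"tx": 0.822, "ty": -0.529, "tz": 0.039, "wz": 0.042, "jaw": 1},
  {"tx": 0.822, "ty": -0.529, "tz": 0.039, "wz": 0.042, "jaw": 1},
  {"tx": 0.822, "ty": -0.529, "tz": 0.039, "wz": 0.042, "jaw": 1},
  {"tx": 0.822, "ty": -0.529, "tz": 0.039, "wz": 0.042, "jaw": 1},
  {"tx": 0.822, "ty": -0.529, "tz": 0.039, "wz": 0.042, "jaw": 1},
])

```text
$.commands[0]: bad value
```

jog_arm([
  {"tx": 0.91, "ty": -0.358, "tz": 0.039, "wx": 0, "wy": 0, "wz": 0.042, "jaw": 1},
  {"tx": 0.91, "ty": -0.358, "tz": 0.039, "wx": 0, "wy": 0, "wz": 0.042, "jaw": 1},
  {"tx": 0.91, "ty": -0.358, "tz": 0.039, "wx": 0, "wy": 0, "wz": 0.042, "jaw": 1},
  {"tx": 0.91, "ty": -0.358, "tz": 0.039, "wx": 0, "wy": 0, "wz": 0.042, "jaw": 1},
], force=20)

```text
time: 0.5
tcp_pos: [0.3659, -0.5483, 0.2075]
tcp_rot: [-3.14, -0.0, 0.311]
wrist_force: [0.3, -0.7, 0.6]
width: 0.681
grip_force: 0.0
```

jog_arm([
  {"tx": 0.885, "ty": -0.417, "tz": 0.039, "wx": 0, "wy": 0, "wz": 0.042, "jaw": 1},
  {"tx": 0.885, "ty": -0.417, "tz": 0.039, "wx": 0, "wy": 0, "wz": 0.042, "jaw": 1},
  {"tx": 0.885, "ty": -0.417, "tz": 0.039, "wx": 0, "wy": 0, "wz": 0.042, "jaw": 1},
  {"tx": 0.885, "ty": -0.417, "tz": 0.039, "wx": 0, "wy": 0, "wz": 0.042, "jaw": 1},
])

```text
time: 0.9
tcp_pos: [0.4732, -0.4491, 0.2018]
tcp_rot: [-3.141, -0.0, 0.245]
wrist_force: [-0.8, 0.2, 0.4]
width: 0.326
grip_force: 0.0
```

jog_arm([
  {"tx": 0.855, "ty": -0.474, "tz": 0.04, "wx": 0, "wy": 0, "wz": 0.042, "jaw": 1},
  {"tx": 0.855, "ty": -0.474, "tz": 0.04, "wx": 0, "wy": 0, "wz": 0.042, "jaw": 1},
  {"tx": 0.855, "ty": -0.474, "tz": 0.04, "wx": 0, "wy": 0, "wz": 0.042, "jaw": 1},
  {"tx": 0.855, "ty": -0.474, "tz": 0.04, "wx": 0, "wy": 0, "wz": 0.042, "jaw": 1},
])

```text
time: 1.3
tcp_pos: [0.5806, -0.3498, 0.1959]
tcp_rot: [-3.141, -0.0, 0.179]
wrist_force: [-0.5, 0.2, -0.7]
width: 0.003
grip_force: 0.0
```

jog_arm([
  {"tx": 0.822, "ty": -0.529, "tz": 0.039, "wx": 0, "wy": 0, "wz": 0.042, "jaw": 1},
  {"tx": 0.822, "ty": -0.529, "tz": 0.039, "wx": 0, "wy": 0, "wz": 0.042, "jaw": 1},
  {"tx": 0.822, "ty": -0.529, "tz": 0.039, "wx": 0, "wy": 0, "wz": 0.042, "jaw": 1},
  {"tx": 0.822, "ty": -0.529, "tz": 0.039, "wx": 0, "wy": 0, "wz": 0.042, "jaw": 1},
  {"tx": 0.822, "ty": -0.529, "tz": 0.039, "wx": 0, "wy": 0, "wz": 0.042, "jaw": 1},
])

```text
time: 1.8
tcp_pos: [0.6853, -0.253, 0.1899]
tcp_rot: [-3.141, 0.001, 0.111]
wrist_force: [-0.1, -1.1, 0.3]
width: 0.006
grip_force: 0.0
```

Run:
```python
from h import *
q=down(H[2])
plan([('fix',hw([.053,-.202,.19]),q),('down',hw([.053,-.202,.09]),q),('push',hw([.012,-.202,.09]),q)])
print(get_state()['tcp_pos'],get_state()['q'])
```

```text
fix t 0.002 -0.005 -0.001 w -0.0 0.001 0.001 rows 1
down t -0.001 -0.0 0.667 w -0.0 -0.0 0.0 rows 3
push t -0.273 -0.0 -0.0 w -0.0 -0.0 0.0 rows 1
[ 0.68532399 -0.25304872  0.18985958] [-3.85503474e-01  4.51260136e-01  1.67807224e+00 -3.41358893e-04
  1.01304219e+00  1.07474275e+00]
```

jog_arm([
  {"tx": 0, "ty": 0, "tz": 0.667, "wx": 0, "wy": 0, "wz": 0, "jaw": 1},
  {"tx": 0, "ty": 0, "tz": 0.667, "wx": 0, "wy": 0, "wz": 0, "jaw": 1},
  {"tx": 0, "ty": 0, "tz": 0.667, "wx": 0, "wy": 0, "wz": 0, "jaw": 1},
  {"tx": 0, "ty": 0, "tz": 0.667, "wx": 0, "wy": 0, "wz": 0, "jaw": 1},
])

```text
time: 2.2
tcp_pos: [0.6847, -0.2539, 0.0908]
tcp_rot: [-3.141, 0.001, 0.109]
wrist_force: [0.7, -1.5, 0.9]
width: 0.006
grip_force: 0.0
```

jog_arm([
  {"tx": -0.07, "ty": 0, "tz": 0, "wx": 0, "wy": 0, "wz": 0, "jaw": 1},
  {"tx": -0.14, "ty": 0, "tz": 0, "wx": 0, "wy": 0, "wz": 0, "jaw": 1},
  {"tx": -0.2, "ty": 0, "tz": 0, "wx": 0, "wy": 0, "wz": 0, "jaw": 1},
  {"tx": -0.25, "ty": 0, "tz": 0, "wx": 0, "wy": 0, "wz": 0, "jaw": 1},
  {"tx": -0.28, "ty": 0, "tz": 0, "wx": 0, "wy": 0, "wz": 0, "jaw": 1},
  {"tx": -0.29, "ty": 0, "tz": 0, "wx": 0, "wy": 0, "wz": 0, "jaw": 1},
  {"tx": -0.29, "ty": 0, "tz": 0, "wx": 0, "wy": 0, "wz": 0, "jaw": 1},
])

```text
time: 2.9
tcp_pos: [0.642, -0.2573, 0.0902]
tcp_rot: [-3.141, 0.001, 0.11]
wrist_force: [-1.3, -0.7, -0.4]
width: 0.003
grip_force: 0.0
```

jog_arm([
  {"tx": -0.013, "ty": 0, "tz": 0, "wx": 0, "wy": 0, "wz": 0, "jaw": 1},
  {"tx": -0.013, "ty": 0, "tz": 0, "wx": 0, "wy": 0, "wz": 0, "jaw": 1},
])

```text
time: 3.1
tcp_pos: [0.6403, -0.2575, 0.09]
tcp_rot: [-3.141, 0.0, 0.11]
wrist_force: [0.8, -0.5, -0.5]
width: 0.007
grip_force: 0.5
```

jog_arm([
  {"tx": -0.013, "ty": 0, "tz": 0, "wx": 0, "wy": 0, "wz": 0, "jaw": 1},
  {"tx": -0.013, "ty": 0, "tz": 0, "wx": 0, "wy": 0, "wz": 0, "jaw": 1},
])

```text
time: 3.3
tcp_pos: [0.6395, -0.2577, 0.0903]
tcp_rot: [3.141, -0.002, 0.11]
wrist_force: [9.3, 2.5, -5.7]
width: 0.005
grip_force: 4.4
```

jog_arm([
  {"tx": -0.01, "ty": 0, "tz": 0, "wx": 0, "wy": 0, "wz": 0, "jaw": 1},
  {"tx": -0.01, "ty": 0, "tz": 0, "wx": 0, "wy": 0, "wz": 0, "jaw": 1},
  {"tx": -0.01, "ty": 0, "tz": 0, "wx": 0, "wy": 0, "wz": 0, "jaw": 1},
])

```text
time: 3.6
tcp_pos: [0.6392, -0.2577, 0.0905]
tcp_rot: [3.141, -0.004, 0.11]
wrist_force: [15.4, 2.5, -9.4]
width: 0.003
grip_force: 8.1
```

jog_arm([
  {"tx": 0.2, "ty": 0, "tz": 0, "wx": 0, "wy": 0, "wz": 0, "jaw": 1},
  {"tx": 0.2, "ty": 0, "tz": -0.5, "wx": 0, "wy": 0, "wz": 0, "jaw": -0.1},
  {"tx": 0.2, "ty": 0, "tz": -0.7, "wx": 0, "wy": 0, "wz": 0, "jaw": -0.1},
  {"tx": 0.2, "ty": 0, "tz": -0.7, "wx": 0, "wy": 0, "wz": 0, "jaw": -0.1},
])

```text
time: 4.0
tcp_pos: [0.6697, -0.2557, 0.2017]
tcp_rot: [3.138, -0.007, 0.11]
wrist_force: [0.4, -0.3, 0.6]
width: 0.234
grip_force: 0.0
```

Run:
```python
from h import *
im=read_camera('side'); cv2.imwrite('pics/side1.png',im)
hsv=cv2.cvtColor(im,cv2.COLOR_BGR2HSV); m=cv2.inRange(hsv,(0,170,90),(6,255,255)); k,_,st,ce=cv2.connectedComponentsWithStats(m)
print([(st[i].tolist(),ce[i].round(1)) for i in range(1,k) if st[i,4]>5])
for s in(.5,-.45,-.5): print(s,proj('side',hw([-.005+.04*np.sin(s),-.202,.062+.04*np.cos(s)])))
# plan run3 grasp (bay y=-40); card x ~0 assumed; grasp box mid x=-4
Rb,o=bed_T(H); 
q=bedrot()
print((q.as_matrix()[:,1]))
for y in(-.0400,.0400):
    g=o+Rb@[-.004,y,.008]; n=Rb[:,2]; print(g)
    plan([('above',g+n*.09,q),('grasp',g,q)])
```

```text
[([244, 133, 7, 7, 34], array([247.3, 135.9])), ([331, 309, 17, 38, 357], array([339.1, 328. ]))]
0.5 [[236.78518131 136.07158698]]
-0.45 [[247.12177797 136.28444481]]
-0.5 [[247.62766426 136.50649875]]
[ 1.08835516e-01 -9.94059772e-01  1.21430643e-16]
[ 0.6291969  -0.09542019  0.07669213]
above t -0.15 -0.545 0.118 w 0.001 0.082 0.0 rows 2
above t -0.165 -0.544 0.098 w 0.001 0.082 0.0 rows 2
grasp t -0.0 -0.0 0.6 w -0.0 -0.0 0.001 rows 2
[ 0.62049006 -0.01589541  0.07669213]
above t -0.15 -0.811 0.117 w 0.001 0.082 0.0 rows 3
above t -0.164 -0.812 0.098 w 0.001 0.082 0.0 rows 3
grasp t -0.001 0.001 0.6 w -0.0 -0.0 0.001 rows 2
```

jog_arm([
  {"tx": -0.15, "ty": -0.545, "tz": 0.118, "wx": 0, "wy": 0.082, "wz": 0, "jaw": -0.1},
  {"tx": -0.15, "ty": -0.545, "tz": 0.118, "wx": 0, "wy": 0.082, "wz": 0, "jaw": -0.1},
  {"tx": -0.15, "ty": -0.545, "tz": 0.118, "wx": 0, "wy": 0.082, "wz": 0, "jaw": -0.1},
])

```text
time: 4.35
tcp_pos: [0.6317, -0.1724, 0.1748]
tcp_rot: [-3.139, -0.124, 0.111]
wrist_force: [0.3, 0.5, 0.2]
width: 0.536
grip_force: 0.0
```

jog_arm([
  {"tx": -0.165, "ty": -0.544, "tz": 0.098, "wx": 0, "wy": 0.082, "wz": 0, "jaw": -0.1},
  {"tx": -0.165, "ty": -0.544, "tz": 0.098, "wx": 0, "wy": 0.082, "wz": 0, "jaw": -0.1},
  {"tx": -0.165, "ty": -0.544, "tz": 0.098, "wx": 0, "wy": 0.082, "wz": 0, "jaw": -0.1},
  {"tx": -0.165, "ty": -0.544, "tz": 0.098, "wx": 0, "wy": 0.082, "wz": 0, "jaw": -0.1},
])

```text
time: 4.75
tcp_pos: [0.604, -0.097, 0.1594]
tcp_rot: [3.142, -0.257, 0.111]
wrist_force: [0.3, -0.8, -0.4]
width: 0.552
grip_force: 0.0
```

Run:
```python
from h import *
Rb,o=bed_T(H); q=bedrot(); g=o+Rb@[-.004,-.04,.008]; n=Rb[:,2]
print(get_state()['tcp_pos'],g+n*.09,get_state()['width'])
plan([('grasp',g,q)])
```

```text
[ 0.60398518 -0.09703143  0.15942991] [ 0.60604156 -0.09795538  0.16362545] 0.5522867498799031
grasp t 0.023 0.008 0.576 w -0.0 0.003 0.001 rows 2
```

jog_arm([
  {"tx": 0.023, "ty": 0.008, "tz": 0.3, "wx": 0, "wy": 0.003, "wz": 0, "jaw": -0.1},
  {"tx": 0.023, "ty": 0.008, "tz": 0.5, "wx": 0, "wy": 0.003, "wz": 0, "jaw": -0.1},
  {"tx": 0.023, "ty": 0.008, "tz": 0.576, "wx": 0, "wy": 0.003, "wz": 0, "jaw": -0.1},
  {"tx": 0.023, "ty": 0.008, "tz": 0.576, "wx": 0, "wy": 0.003, "wz": 0, "jaw": -0.1},
])

```text
time: 5.15
tcp_pos: [0.6293, -0.0962, 0.0758]
tcp_rot: [-3.141, -0.26, 0.109]
wrist_force: [-0.1, -0.3, 0.2]
width: 0.549
grip_force: 0.0
```

jog_arm([
  {"tx": 0, "ty": 0, "tz": 0, "wx": 0, "wy": 0, "wz": 0, "jaw": 1},
  {"tx": 0, "ty": 0, "tz": 0, "wx": 0, "wy": 0, "wz": 0, "jaw": 1},
  {"tx": 0, "ty": 0, "tz": 0, "wx": 0, "wy": 0, "wz": 0, "jaw": 1},
  {"tx": 0, "ty": 0, "tz": 0, "wx": 0, "wy": 0, "wz": 0, "jaw": 1},
  {"tx": 0, "ty": 0, "tz": 0, "wx": 0, "wy": 0, "wz": 0, "jaw": 1},
], force=30)

```text
time: 5.65
tcp_pos: [0.6299, -0.0959, 0.0786]
tcp_rot: [3.141, -0.264, 0.11]
wrist_force: [-5.0, -1.2, 9.0]
width: 0.328
grip_force: 30.0
```

```bash
cat >> h.py <<'E'
def lin(*a): pass
E
python3 - <<'E'
from h import *
# mat corners / yaw
im=cv2.imread('pics/top0.png'); hsv=cv2.cvtColor(im,cv2.COLOR_BGR2HSV); m=cv2.inRange(hsv,(105,120,60),(122,255,255))
c=[c for c in cv2.findContours(m,0,1)[0] if cv2.contourArea(c)>1500][0].reshape(-1,2)
r=cv2.minAreaRect((onz('top',c,.002)[:,:2]*1000).astype(np.float32)); print('mat',r)
s=get_state(); print(s['tcp_pos'],s['width'],s['grip_force'])
mx,my=np.array(r[0])/1000; a=r[2]; a=(a+45)%90-45; print(a); a=np.radians(a)
Rb,o=bed_T(H); n=Rb[:,2]; mr=R.from_euler('z',a); mp=np.array([mx,my,0])
t=mp+mr.apply([-.004,-.047,.012]); q=down(a)
plan([('lift',np.array(s['tcp_pos'])+n*.06,bedrot()),('over',t+[0,0,.06],q),('place',t,q)])
E
```

```text
mat ((432.58807373046875, -308.595947265625), (196.57681274414062, 136.12020874023438), 86.41442108154297)
[ 0.62994334 -0.09588997  0.07863523] 0.32811131897190765 29.99491810798645
-3.5855789184570312
lift t 0.001 0.0 -0.4 w 0.0 -0.001 0.001 rows 2
over t -0.75 0.786 0.022 w -0.007 -0.083 0.054 rows 4
over t -0.671 0.845 0.123 w -0.007 -0.083 0.054 rows 4
place t -0.001 0.0 0.4 w -0.0 -0.001 0.0 rows 2
```

jog_arm([
  {"tx": 0, "ty": 0, "tz": -0.2, "wx": 0, "wy": 0, "wz": 0, "jaw": 1},
  {"tx": 0, "ty": 0, "tz": -0.45, "wx": 0, "wy": 0, "wz": 0, "jaw": 1},
  {"tx": 0, "ty": 0, "tz": -0.67, "wx": 0, "wy": 0, "wz": 0, "jaw": 1},
  {"tx": 0, "ty": 0, "tz": -0.67, "wx": 0, "wy": 0, "wz": 0, "jaw": 1},
  {"tx": 0, "ty": 0, "tz": -0.67, "wx": 0, "wy": 0, "wz": 0, "jaw": 1},
])

```text
time: 6.15
tcp_pos: [0.6037, -0.0986, 0.1753]
tcp_rot: [3.141, -0.264, 0.11]
wrist_force: [-0.1, -0.2, -0.9]
width: 0.329
grip_force: 30.0
```

```bash
cat >> h.py <<'E'
M=np.array([.4326,-.3086,np.radians(-3.59)])
def mat(v): return np.array([M[0],M[1],0])+R.from_euler('z',M[2]).apply(v)
E
python3 - <<'E'
from h import *
s=get_state(); print(s['tcp_pos'],s['width'],s['grip_force'])
t=mat([-.004,-.047,.014]); q=down(M[2])
plan([('over',t+[0,0,.06],q),('place',t,q)])
E
```

```text
[ 0.60368682 -0.09857634  0.17528997] 0.32931337000303507 29.993150532245636
over t -0.748 0.785 0.148 w -0.007 -0.084 0.055 rows 4
over t -0.652 0.844 0.249 w -0.007 -0.084 0.055 rows 4
place t 0.0 -0.0 0.4 w -0.0 0.0 -0.001 rows 2
```

jog_arm([
  {"tx": -0.748, "ty": 0.785, "tz": 0.148, "wx": -0.007, "wy": -0.084, "wz": 0.055, "jaw": 1},
  {"tx": -0.748, "ty": 0.785, "tz": 0.148, "wx": -0.007, "wy": -0.084, "wz": 0.055, "jaw": 1},
  {"tx": -0.748, "ty": 0.785, "tz": 0.148, "wx": -0.007, "wy": -0.084, "wz": 0.055, "jaw": 1},
  {"tx": -0.748, "ty": 0.785, "tz": 0.148, "wx": -0.007, "wy": -0.084, "wz": 0.055, "jaw": 1},
  {"tx": -0.748, "ty": 0.785, "tz": 0.148, "wx": -0.007, "wy": -0.084, "wz": 0.055, "jaw": 1},
])

```text
time: 6.65
tcp_pos: [0.5127, -0.2276, 0.1219]
tcp_rot: [-3.134, -0.127, 0.02]
wrist_force: [0.8, 0.4, -1.0]
width: 0.322
grip_force: 30.0
```

jog_arm([
  {"tx": -0.652, "ty": 0.844, "tz": 0.249, "wx": -0.007, "wy": -0.084, "wz": 0.055, "jaw": 1},
  {"tx": -0.652, "ty": 0.844, "tz": 0.249, "wx": -0.007, "wy": -0.084, "wz": 0.055, "jaw": 1},
  {"tx": -0.652, "ty": 0.844, "tz": 0.249, "wx": -0.007, "wy": -0.084, "wz": 0.055, "jaw": 1},
  {"tx": -0.652, "ty": 0.844, "tz": 0.249, "wx": -0.007, "wy": -0.084, "wz": 0.055, "jaw": 1},
  {"tx": -0.652, "ty": 0.844, "tz": 0.249, "wx": -0.007, "wy": -0.084, "wz": 0.055, "jaw": 1},
  {"tx": -0.652, "ty": 0.844, "tz": 0.249, "wx": -0.007, "wy": -0.084, "wz": 0.055, "jaw": 1},
])

```text
time: 7.25
tcp_pos: [0.4261, -0.3545, 0.0734]
tcp_rot: [-3.141, 0.002, -0.064]
wrist_force: [-0.3, -0.1, -2.0]
width: 0.332
grip_force: 30.0
```

Run:
```python
from h import *
im=read_camera('side'); cv2.imwrite('pics/side2.png',im); cv2.imwrite('pics/side2c.png',cv2.resize(im[90:250,190:400],None,fx=3.5,fy=3.5,interpolation=cv2.INTER_CUBIC))
s=get_state(); print(s['tcp_pos'],s['width'],s['grip_force'])
t=mat([-.004,-.047,.0125]); q=down(M[2])
plan([('place',t,q)])
```

```text
[ 0.42633189 -0.35429697  0.0735817 ] 0.3247773419734473 29.993237257003784
place t -0.003 0.007 0.407 w -0.0 0.001 -0.0 rows 2
```

View pics/side2c.png

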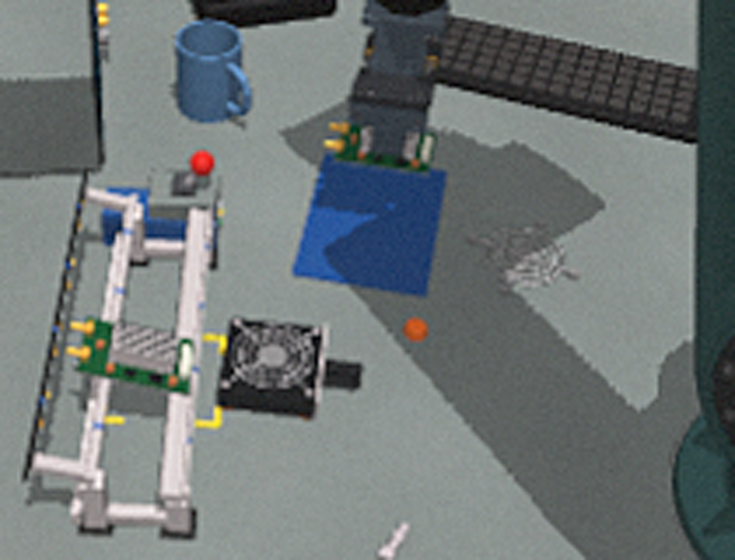

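The card is held level over the mat (crop 380,145) and the toggle leans to the front (202,163). Next I lower and release it.

jog_arm([
  {"tx": -0.003, "ty": 0.007, "tz": 0.2, "wx": 0, "wy": 0, "wz": 0, "jaw": 1},
  {"tx": -0.003, "ty": 0.007, "tz": 0.35, "wx": 0, "wy": 0, "wz": 0, "jaw": 1},
  {"tx": -0.003, "ty": 0.007, "tz": 0.4, "wx": 0, "wy": 0, "wz": 0, "jaw": 1},
  {"tx": -0.003, "ty": 0.007, "tz": 0.41, "wx": 0, "wy": 0, "wz": 0, "jaw": 1},
  {"tx": -0.003, "ty": 0.007, "tz": 0.41, "wx": 0, "wy": 0, "wz": 0, "jaw": 1},
])

```text
time: 7.8
tcp_pos: [0.4254, -0.3558, 0.0123]
tcp_rot: [-3.141, 0.002, -0.063]
wrist_force: [0.5, -0.3, -1.2]
width: 0.328
grip_force: 30.0
```

jog_arm([
  {"tx": 0, "ty": 0, "tz": 0, "wx": 0, "wy": 0, "wz": 0, "jaw": -0.05},
  {"tx": 0, "ty": 0, "tz": 0, "wx": 0, "wy": 0, "wz": 0, "jaw": -0.05},
  {"tx": 0, "ty": 0, "tz": 0, "wx": 0, "wy": 0, "wz": 0, "jaw": -0.05},
  {"tx": 0, "ty": 0, "tz": -0.3, "wx": 0, "wy": 0, "wz": 0, "jaw": -0.05},
  {"tx": 0, "ty": 0, "tz": -0.6, "wx": 0, "wy": 0, "wz": 0, "jaw": -0.1},
  {"tx": 0, "ty": 0, "tz": -0.9, "wx": 0, "wy": 0, "wz": 0, "jaw": -0.1},
  {"tx": 0, "ty": 0, "tz": -0.9, "wx": 0, "wy": 0, "wz": 0, "jaw": -0.1},
])

```text
time: 8.5
tcp_pos: [0.4273, -0.3585, 0.1527]
tcp_rot: [3.137, -0.005, -0.064]
wrist_force: [0.2, -0.6, -1.2]
width: 0.547
grip_force: 0.0
```

Run:
```python
from h import *
Rb,o=bed_T(H); q=bedrot(); g=o+Rb@[-.004,.04,.010]; n=Rb[:,2]
plan([('above',g+n*.09,q),('grasp',g,q)])
```

```text
above t 0.328 -0.778 -0.031 w 0.006 0.055 -0.036 rows 3
above t 0.372 -0.758 0.007 w 0.006 0.055 -0.036 rows 3
above t 0.413 -0.736 0.048 w 0.006 0.055 -0.036 rows 3
grasp t -0.002 0.0 0.6 w -0.0 -0.001 -0.001 rows 2
```

jog_arm([
  {"tx": 0.328, "ty": -0.778, "tz": -0.031, "wx": 0.006, "wy": 0.055, "wz": -0.036, "jaw": -0.1},
  {"tx": 0.328, "ty": -0.778, "tz": -0.031, "wx": 0.006, "wy": 0.055, "wz": -0.036, "jaw": -0.1},
  {"tx": 0.328, "ty": -0.778, "tz": -0.031, "wx": 0.006, "wy": 0.055, "wz": -0.036, "jaw": -0.1},
  {"tx": 0.328, "ty": -0.778, "tz": -0.031, "wx": 0.006, "wy": 0.055, "wz": -0.036, "jaw": -0.1},
])

```text
time: 8.9
tcp_pos: [0.4821, -0.2405, 0.1514]
tcp_rot: [-3.134, -0.084, -0.005]
wrist_force: [-0.4, -0.5, 0.4]
width: 0.551
grip_force: 0.0
```

jog_arm([
  {"tx": 0.372, "ty": -0.758, "tz": 0.007, "wx": 0.006, "wy": 0.055, "wz": -0.036, "jaw": -0.1},
  {"tx": 0.372, "ty": -0.758, "tz": 0.007, "wx": 0.006, "wy": 0.055, "wz": -0.036, "jaw": -0.1},
  {"tx": 0.372, "ty": -0.758, "tz": 0.007, "wx": 0.006, "wy": 0.055, "wz": -0.036, "jaw": -0.1},
  {"tx": 0.372, "ty": -0.758, "tz": 0.007, "wx": 0.006, "wy": 0.055, "wz": -0.036, "jaw": -0.1},
])

```text
time: 9.3
tcp_pos: [0.5388, -0.1278, 0.1559]
tcp_rot: [-3.132, -0.172, 0.051]
wrist_force: [-0.2, -0.2, 0.5]
width: 0.548
grip_force: 0.0
```

jog_arm([
  {"tx": 0.413, "ty": -0.736, "tz": 0.048, "wx": 0.006, "wy": 0.055, "wz": -0.036, "jaw": -0.1},
  {"tx": 0.413, "ty": -0.736, "tz": 0.048, "wx": 0.006, "wy": 0.055, "wz": -0.036, "jaw": -0.1},
  {"tx": 0.413, "ty": -0.736, "tz": 0.048, "wx": 0.006, "wy": 0.055, "wz": -0.036, "jaw": -0.1},
  {"tx": 0.413, "ty": -0.736, "tz": 0.048, "wx": 0.006, "wy": 0.055, "wz": -0.036, "jaw": -0.1},
  {"tx": 0.413, "ty": -0.736, "tz": 0.048, "wx": 0.006, "wy": 0.055, "wz": -0.036, "jaw": -0.1},
])

```text
time: 9.8
tcp_pos: [0.5942, -0.0168, 0.1601]
tcp_rot: [-3.135, -0.258, 0.106]
wrist_force: [0.0, -0.6, -0.3]
width: 0.55
grip_force: 0.0
```

Run:
```python
from h import *
Rb,o=bed_T(H); q=bedrot(); g=o+Rb@[-.004,.038,.010]; n=Rb[:,2]
im=read_camera('side')
plan([('grasp',g,q)])
```

```text
grasp t 0.029 0.027 0.569 w -0.004 0.003 -0.002 rows 2
```

jog_arm([
  {"tx": 0.029, "ty": 0.027, "tz": 0.3, "wx": -0.004, "wy": 0.003, "wz": -0.002, "jaw": -0.1},
  {"tx": 0.029, "ty": 0.027, "tz": 0.5, "wx": -0.004, "wy": 0.003, "wz": -0.002, "jaw": -0.1},
  {"tx": 0.029, "ty": 0.027, "tz": 0.569, "wx": -0.004, "wy": 0.003, "wz": -0.002, "jaw": -0.1},
  {"tx": 0.029, "ty": 0.027, "tz": 0.569, "wx": -0.004, "wy": 0.003, "wz": -0.002, "jaw": -0.1},
])

```text
time: 10.25
tcp_pos: [0.6197, -0.0179, 0.0777]
tcp_rot: [-3.141, -0.26, 0.108]
wrist_force: [0.2, 0.8, 0.2]
width: 0.551
grip_force: 0.0
```

jog_arm([
  {"tx": 0, "ty": 0, "tz": 0, "wx": 0, "wy": 0, "wz": 0, "jaw": 1},
  {"tx": 0, "ty": 0, "tz": 0, "wx": 0, "wy": 0, "wz": 0, "jaw": 1},
  {"tx": 0, "ty": 0, "tz": 0, "wx": 0, "wy": 0, "wz": 0, "jaw": 1},
  {"tx": 0, "ty": 0, "tz": 0, "wx": 0, "wy": 0, "wz": 0, "jaw": 1},
  {"tx": 0, "ty": 0, "tz": 0, "wx": 0, "wy": 0, "wz": 0, "jaw": 1},
], force=30)

```text
time: 10.75
tcp_pos: [0.6212, -0.0171, 0.0804]
tcp_rot: [3.141, -0.265, 0.109]
wrist_force: [-5.1, -2.7, 9.5]
width: 0.323
grip_force: 30.0
```

jog_arm([
  {"tx": 0, "ty": 0, "tz": -0.2, "wx": 0, "wy": 0, "wz": 0, "jaw": 1},
  {"tx": 0, "ty": 0, "tz": -0.45, "wx": 0, "wy": 0, "wz": 0, "jaw": 1},
  {"tx": 0, "ty": 0, "tz": -0.67, "wx": 0, "wy": 0, "wz": 0, "jaw": 1},
  {"tx": 0, "ty": 0, "tz": -0.67, "wx": 0, "wy": 0, "wz": 0, "jaw": 1},
  {"tx": 0, "ty": 0, "tz": -0.67, "wx": 0, "wy": 0, "wz": 0, "jaw": 1},
])

```text
time: 11.25
tcp_pos: [0.595, -0.0198, 0.177]
tcp_rot: [3.141, -0.265, 0.109]
wrist_force: [0.1, -0.0, -0.9]
width: 0.326
grip_force: 30.0
```

Run:
```python
from h import *
t=mat([-.004,.047,.014]); q=down(M[2])
plan([('over',t+[0,0,.06],q),('place',t,q)])
```

```text
over t -0.697 0.741 0.167 w -0.007 -0.084 0.054 rows 4
over t -0.604 0.794 0.261 w -0.007 -0.084 0.054 rows 4
place t 0.0 0.0 0.4 w -0.0 -0.0 0.001 rows 2
```

jog_arm([
  {"tx": -0.697, "ty": 0.741, "tz": 0.167, "wx": -0.007, "wy": -0.084, "wz": 0.054, "jaw": 1},
  {"tx": -0.697, "ty": 0.741, "tz": 0.167, "wx": -0.007, "wy": -0.084, "wz": 0.054, "jaw": 1},
  {"tx": -0.697, "ty": 0.741, "tz": 0.167, "wx": -0.007, "wy": -0.084, "wz": 0.054, "jaw": 1},
  {"tx": -0.697, "ty": 0.741, "tz": 0.167, "wx": -0.007, "wy": -0.084, "wz": 0.054, "jaw": 1},
  {"tx": -0.697, "ty": 0.741, "tz": 0.167, "wx": -0.007, "wy": -0.084, "wz": 0.054, "jaw": 1},
])

```text
time: 11.75
tcp_pos: [0.5118, -0.1411, 0.1232]
tcp_rot: [-3.135, -0.128, 0.021]
wrist_force: [0.1, -0.3, -0.7]
width: 0.325
grip_force: 30.0
```

jog_arm([
  {"tx": -0.604, "ty": 0.794, "tz": 0.261, "wx": -0.007, "wy": -0.084, "wz": 0.054, "jaw": 1},
  {"tx": -0.604, "ty": 0.794, "tz": 0.261, "wx": -0.007, "wy": -0.084, "wz": 0.054, "jaw": 1},
  {"tx": -0.604, "ty": 0.794, "tz": 0.261, "wx": -0.007, "wy": -0.084, "wz": 0.054, "jaw": 1},
  {"tx": -0.604, "ty": 0.794, "tz": 0.261, "wx": -0.007, "wy": -0.084, "wz": 0.054, "jaw": 1},
  {"tx": -0.604, "ty": 0.794, "tz": 0.261, "wx": -0.007, "wy": -0.084, "wz": 0.054, "jaw": 1},
  {"tx": -0.604, "ty": 0.794, "tz": 0.261, "wx": -0.007, "wy": -0.084, "wz": 0.054, "jaw": 1},
])

```text
time: 12.35
tcp_pos: [0.4323, -0.2607, 0.0737]
tcp_rot: [-3.141, 0.001, -0.061]
wrist_force: [0.5, -0.8, -1.8]
width: 0.322
grip_force: 30.0
```

Run:
```python
from h import *
s=get_state(); print(s['tcp_pos'],s['width'],s['grip_force'])
t=mat([-.004,.047,.014]); q=down(M[2])
plan([('place',t,q)])
```

```text
[ 0.43231163 -0.26067008  0.07372045] 0.3220567369111082 29.998139441013336
place t -0.004 0.005 0.398 w -0.0 0.001 0.001 rows 2
```

jog_arm([
  {"tx": -0.004, "ty": 0.005, "tz": 0.2, "wx": 0, "wy": 0, "wz": 0, "jaw": 1},
  {"tx": -0.004, "ty": 0.005, "tz": 0.35, "wx": 0, "wy": 0, "wz": 0, "jaw": 1},
  {"tx": -0.004, "ty": 0.005, "tz": 0.39, "wx": 0, "wy": 0, "wz": 0, "jaw": 1},
  {"tx": -0.004, "ty": 0.005, "tz": 0.4, "wx": 0, "wy": 0, "wz": 0, "jaw": 1},
  {"tx": -0.004, "ty": 0.005, "tz": 0.4, "wx": 0, "wy": 0, "wz": 0, "jaw": 1},
])

```text
time: 12.85
tcp_pos: [0.4313, -0.2616, 0.014]
tcp_rot: [3.142, 0.001, -0.06]
wrist_force: [-0.4, 0.0, -0.1]
width: 0.328
grip_force: 3.0
```

jog_arm([
  {"tx": 0, "ty": 0, "tz": 0, "wx": 0, "wy": 0, "wz": 0, "jaw": -0.05},
  {"tx": 0, "ty": 0, "tz": 0, "wx": 0, "wy": 0, "wz": 0, "jaw": -0.05},
  {"tx": 0, "ty": 0, "tz": 0, "wx": 0, "wy": 0, "wz": 0, "jaw": -0.05},
  {"tx": 0, "ty": 0, "tz": -0.3, "wx": 0, "wy": 0, "wz": 0, "jaw": -0.05},
  {"tx": 0, "ty": 0, "tz": -0.6, "wx": 0, "wy": 0, "wz": 0, "jaw": 0.2},
  {"tx": 0, "ty": 0, "tz": -0.9, "wx": 0, "wy": 0, "wz": 0, "jaw": 0.2},
  {"tx": 0, "ty": 0, "tz": -0.9, "wx": 0, "wy": 0, "wz": 0, "jaw": 0.2},
])

```text
time: 13.55
tcp_pos: [0.4332, -0.2639, 0.1541]
tcp_rot: [3.138, -0.006, -0.062]
wrist_force: [0.1, 0.2, -0.5]
width: 0.397
grip_force: 0.0
```

```bash
python3 - <<'E'
from h import *
for n,sl in(('side',(slice(85,260),slice(190,400))),('top',(slice(140,260),slice(215,385)))):
    im=read_camera(n); cv2.imwrite(f'pics/{n}3.png',im); c=im[sl]; cv2.imwrite(f'pics/{n}3c.png',cv2.resize(c,None,fx=3.4,fy=3.4,interpolation=cv2.INTER_CUBIC))
    print(n); 
    for c in cards(n,im,lo=(45,50,20),hi=(90,255,255),amin=100): print(*c)
E
python3 -c "
import cv2,numpy as np
a=cv2.imread('pics/side3c.png');b=cv2.imread('pics/top3c.png');print(a.shape,b.shape)"
```

```text
side
side [265. 328.] [461.7 362.1] 100.1 64.5 56.2 59
side [ 77. 316.] [953.9 398. ] 162.1 24.3 166.4 0
side [216. 284.] [609.1 264.6] 100.1 64.7 -87.8 -39
side [287. 271.] [419.8 186.3] 100.7 64.8 18.5 39
side [113. 271.] [912.9 273. ] 208.0 196.9 76.6 0
side [436. 227.] [-316.7 -881.3] 2151.1 355.0 72.6 0
side [316.  48.] [  238.6 -1468.7] 1271.6 405.2 55.9 0
top
top [203. 230.] [419.1 185.8] 97.6 64.6 17.9 0
top [154. 220.] [461.6 361.7] 100.3 62.6 56.3 0
top [244. 309.] [  99.5 -108.5] 947.6 486.6 125.5 0
top [183. 177.] [607.6 263.9] 98.5 62.5 90.2 0
top [161. 109.] [887.8 345.2] 205.3 160.5 69.3 0
(595, 714, 3) (408, 578, 3)
```

View pics/side3c.png

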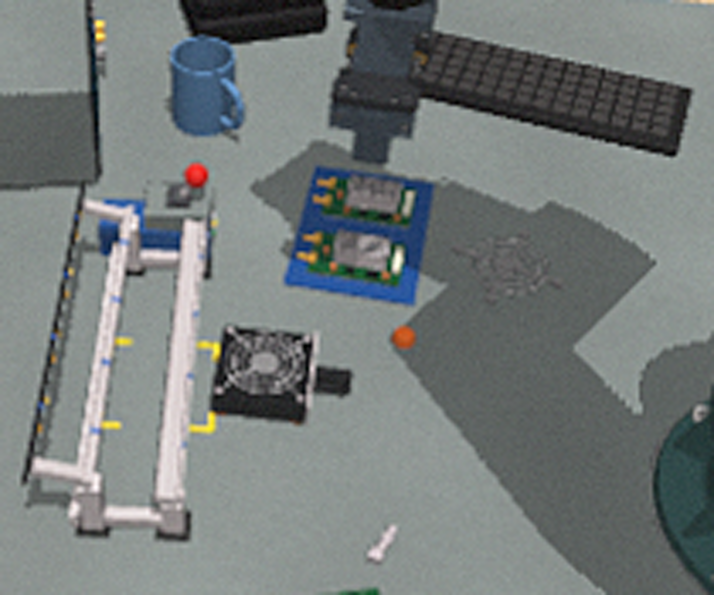

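Both finished cards lie flat on the mat, at crop (368,195) and (358,257). The tray is unmoved with its hub at (265,363), the rest is empty and the toggle is to the front. Next is the tray.

Run:
```python
from h import *
g=np.array([.4415,-.073,.012]); q=down(0.0)
e=plan([('above',g+[0,0,.07],q),('down',g,q)])
plan([('slide',hw([-.066,0,.012]),down(H[2]))],(g,q))
```

```text
above t -0.004 -0.633 0.224 w 0.0 -0.0 -0.02 rows 3
above t 0.015 -0.632 0.225 w 0.0 -0.0 -0.02 rows 3
down t 0.0 -0.001 0.466 w 0.001 -0.0 0.001 rows 2
slide t 0.692 -0.058 -0.0 w 0.0 0.0 -0.069 rows 3
```

jog_arm([
  {"tx": -0.004, "ty": -0.633, "tz": 0.224, "wx": 0, "wy": 0, "wz": -0.02, "jaw": 0.2},
  {"tx": -0.004, "ty": -0.633, "tz": 0.224, "wx": 0, "wy": 0, "wz": -0.02, "jaw": 0.2},
  {"tx": -0.004, "ty": -0.633, "tz": 0.224, "wx": 0, "wy": 0, "wz": -0.02, "jaw": 0.2},
])

```text
time: 13.95
tcp_pos: [0.4329, -0.1628, 0.1115]
tcp_rot: [-3.138, 0.008, -0.027]
wrist_force: [-1.1, -0.3, -0.5]
width: 0.398
grip_force: 0.0
```

jog_arm([
  {"tx": 0.015, "ty": -0.632, "tz": 0.225, "wx": 0, "wy": 0, "wz": -0.02, "jaw": 0.2},
  {"tx": 0.015, "ty": -0.632, "tz": 0.225, "wx": 0, "wy": 0, "wz": -0.02, "jaw": 0.2},
  {"tx": 0.015, "ty": -0.632, "tz": 0.225, "wx": 0, "wy": 0, "wz": -0.02, "jaw": 0.2},
  {"tx": 0.015, "ty": -0.632, "tz": 0.225, "wx": 0, "wy": 0, "wz": -0.02, "jaw": 0.2},
  {"tx": 0.015, "ty": -0.632, "tz": 0.225, "wx": 0, "wy": 0, "wz": -0.02, "jaw": 0.2},
])

```text
time: 14.45
tcp_pos: [0.4409, -0.0733, 0.0809]
tcp_rot: [-3.141, 0.002, 0.001]
wrist_force: [-0.3, 0.5, 0.0]
width: 0.398
grip_force: 0.0
```

Run:
```python
from h import *
g=np.array([.4415,-.073,.012]); q=down(0.0)
im=read_camera('side'); cv2.imwrite('pics/side4.png',im)
s=get_state();print(s['tcp_pos'],s['width'])
plan([('down',g,q)])
```

```text
[ 0.44102219 -0.07362172  0.08115891] 0.3995962007932307
down t 0.004 -0.004 0.461 w -0.0 0.001 0.0 rows 2
```

jog_arm([
  {"tx": 0.004, "ty": -0.004, "tz": 0.2, "wx": 0, "wy": 0, "wz": 0, "jaw": 0.2},
  {"tx": 0.004, "ty": -0.004, "tz": 0.4, "wx": 0, "wy": 0, "wz": 0, "jaw": 0.2},
  {"tx": 0.004, "ty": -0.004, "tz": 0.461, "wx": 0, "wy": 0, "wz": 0, "jaw": 0.2},
  {"tx": 0.004, "ty": -0.004, "tz": 0.461, "wx": 0, "wy": 0, "wz": 0, "jaw": 0.2},
])

```text
time: 14.9
tcp_pos: [0.4406, -0.0726, 0.0113]
tcp_rot: [-3.141, 0.004, 0.0]
wrist_force: [0.6, -0.0, 0.4]
width: 0.399
grip_force: 0.0
```

jog_arm([
  {"tx": 0, "ty": 0, "tz": 0, "wx": 0, "wy": 0, "wz": 0, "jaw": 1},
  {"tx": 0, "ty": 0, "tz": 0, "wx": 0, "wy": 0, "wz": 0, "jaw": 1},
  {"tx": 0, "ty": 0, "tz": 0, "wx": 0, "wy": 0, "wz": 0, "jaw": 1},
  {"tx": 0, "ty": 0, "tz": 0, "wx": 0, "wy": 0, "wz": 0, "jaw": 1},
  {"tx": 0, "ty": 0, "tz": 0, "wx": 0, "wy": 0, "wz": 0, "jaw": 1},
  {"tx": 0, "ty": 0, "tz": 0, "wx": 0, "wy": 0, "wz": 0, "jaw": 1},
], force=40)

```text
time: 15.5
tcp_pos: [0.4419, -0.072, 0.0128]
tcp_rot: [-3.141, 0.0, 0.001]
wrist_force: [-1.9, -0.5, 11.7]
width: 0.122
grip_force: 40.0
```

Run:
```python
from h import *
s=get_state();print(s['tcp_pos'],s['tcp_rot'],s['width'])
z=s['tcp_pos'][2]
plan([('slide',hw([-.066,0,z]),down(H[2]))])
```

```text
[ 0.4419081  -0.07202117  0.01276562] [-3.14128148e+00  4.52307683e-04  1.06122004e-03] 0.12201418810461444
slide t 0.689 -0.05 -0.0 w -0.0 0.0 -0.069 rows 3
```

jog_arm([
  {"tx": 0.07, "ty": -0.005, "tz": 0, "wx": 0, "wy": 0, "wz": -0.007, "jaw": 1},
  {"tx": 0.14, "ty": -0.01, "tz": 0, "wx": 0, "wy": 0, "wz": -0.014, "jaw": 1},
  {"tx": 0.21, "ty": -0.015, "tz": 0, "wx": 0, "wy": 0, "wz": -0.021, "jaw": 1},
  {"tx": 0.28, "ty": -0.02, "tz": 0, "wx": 0, "wy": 0, "wz": -0.028, "jaw": 1},
  {"tx": 0.35, "ty": -0.025, "tz": 0, "wx": 0, "wy": 0, "wz": -0.035, "jaw": 1},
  {"tx": 0.42, "ty": -0.03, "tz": 0, "wx": 0, "wy": 0, "wz": -0.042, "jaw": 1},
  {"tx": 0.49, "ty": -0.035, "tz": 0, "wx": 0, "wy": 0, "wz": -0.049, "jaw": 1},
  {"tx": 0.56, "ty": -0.04, "tz": 0, "wx": 0, "wy": 0, "wz": -0.056, "jaw": 1},
  {"tx": 0.63, "ty": -0.045, "tz": 0, "wx": 0, "wy": 0, "wz": -0.063, "jaw": 1},
  {"tx": 0.67, "ty": -0.05, "tz": 0, "wx": 0, "wy": 0, "wz": -0.069, "jaw": 1},
  {"tx": 0.67, "ty": -0.05, "tz": 0, "wx": 0, "wy": 0, "wz": -0.069, "jaw": 1},
  {"tx": 0.67, "ty": -0.05, "tz": 0, "wx": 0, "wy": 0, "wz": -0.069, "jaw": 1},
])

```text
time: 16.7
tcp_pos: [0.542, -0.0642, 0.0125]
tcp_rot: [-3.141, 0.001, 0.11]
wrist_force: [-2.1, 0.8, 7.3]
width: 0.13
grip_force: 40.0
```

Run:
```python
from h import *
s=get_state();print(s['tcp_pos'],s['tcp_rot'],s['width'])
plan([('slide',hw([-.066,0,s['tcp_pos'][2]]),down(H[2]))])
im=read_camera('side'); cv2.imwrite('pics/side5.png',im)
im2=read_camera('top'); cv2.imwrite('pics/top5.png',im2)
c=cv2.resize(im[165:235,205:305],None,fx=6,fy=6,interpolation=cv2.INTER_CUBIC)
# overlay nominal tape inner square
P=proj('side',[hw([sx*.051,sy*.051,0]) for sx,sy in((1,1),(1,-1),(-1,-1),(-1,1))]); print(P.round(1).tolist())
cv2.imwrite('pics/side5c.png',c); print(c.shape)
```

```text
[ 0.54198232 -0.06421844  0.01249576] [-3.14097390e+00  1.36048571e-03  1.10030011e-01] 0.13045439570456605
slide t 0.022 0.003 -0.0 w -0.0 0.001 0.001 rows 1
[[219.9, 208.8], [223.4, 185.7], [252.8, 187.0], [251.1, 210.2]]
(420, 600, 3)
```

View pics/side5c.png

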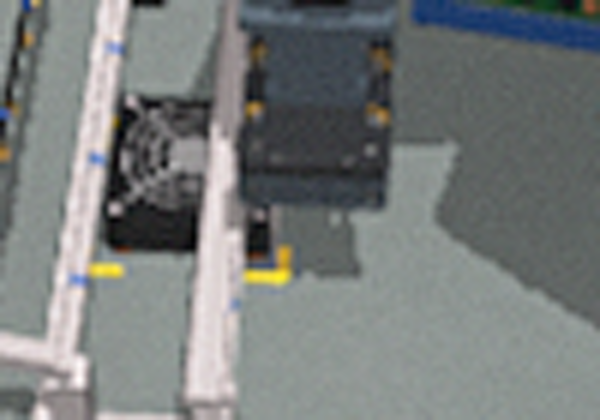

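Run:
```python
from h import *
Ri=R.from_euler('z',-H[2])
def hl(p): return (Ri.apply(p-np.array([H[0],H[1],0]))*1000).round(1)
for nm,u,z in(('FLbot',(270,258),.003),('BLbot',(108,248),.003),('hub',(188,155),.037),('BL screw',(113,208),.037),('BR screw',(132,101),.037)):
    print(nm,hl(onz('side',np.array(u)/6+[205,165],z)[0]))
for u in((368,312),): print('hub0',onz('side',np.array(u)/4.7+[190,125],.037)[0])
```

```text
FLbot [-47.1  44.4   3. ]
BLbot [41.6 42.4  3. ]
hub [ 0.2  2.2 37. ]
BL screw [36.8 42.  37. ]
BR screw [ 34.8 -36.1  37. ]
hub0 [ 0.50702881 -0.0699307   0.037     ]
```

jog_arm([
  {"tx": 0.01, "ty": 0, "tz": 0, "wx": 0, "wy": 0, "wz": 0, "jaw": 1},
  {"tx": 0.022, "ty": 0.003, "tz": 0, "wx": 0, "wy": 0, "wz": 0, "jaw": 1},
  {"tx": 0.022, "ty": 0.003, "tz": 0, "wx": 0, "wy": 0, "wz": 0, "jaw": 1},
  {"tx": 0.022, "ty": 0.003, "tz": 0, "wx": 0, "wy": 0, "wz": 0, "jaw": 1},
])

```text
time: 17.2
tcp_pos: [0.5436, -0.0642, 0.0125]
tcp_rot: [-3.14, 0.005, 0.11]
wrist_force: [-14.0, -0.1, 21.2]
width: 0.127
grip_force: 40.0
```

jog_arm([
  {"tx": 0, "ty": 0, "tz": 0, "wx": 0, "wy": 0, "wz": 0, "jaw": 0.3},
  {"tx": 0, "ty": 0, "tz": 0, "wx": 0, "wy": 0, "wz": 0, "jaw": 0.3},
  {"tx": 0, "ty": 0, "tz": 0, "wx": 0, "wy": 0, "wz": 0, "jaw": 0.3},
  {"tx": 0, "ty": 0, "tz": -0.3, "wx": 0, "wy": 0, "wz": 0, "jaw": 0.3},
  {"tx": -0.2, "ty": 0, "tz": -0.6, "wx": 0, "wy": 0, "wz": 0, "jaw": 0},
  {"tx": -0.5, "ty": 0, "tz": -0.9, "wx": 0, "wy": 0, "wz": 0, "jaw": -0.1},
  {"tx": -0.8, "ty": 0, "tz": -0.9, "wx": 0, "wy": 0, "wz": 0, "jaw": -0.1},
  {"tx": -0.8, "ty": 0, "tz": -0.9, "wx": 0, "wy": 0, "wz": 0, "jaw": -0.1},
])

```text
time: 18.0
tcp_pos: [0.4226, -0.0776, 0.1479]
tcp_rot: [-3.141, 0.001, 0.109]
wrist_force: [0.2, -0.4, -0.0]
width: 0.55
grip_force: 0.0
```

Run:
```python
from h import *
im=read_camera('side'); cv2.imwrite('pics/side6.png',im); t=read_camera('top'); cv2.imwrite('pics/top6.png',t)
a=cv2.resize(im[170:225,205:300],None,fx=8,fy=8,interpolation=cv2.INTER_CUBIC)[:300*2]
a=cv2.resize(im[175:223,205:300],None,fx=6.2,fy=6.2,interpolation=cv2.INTER_CUBIC); b=cv2.resize(t[155:203,245:320],None,fx=6.2,fy=6.2,interpolation=cv2.INTER_CUBIC)
c=np.zeros((600,600,3),np.uint8); c[:a.shape[0],:a.shape[1]]=a; c[300:300+b.shape[0],:b.shape[1]]=b; cv2.imwrite('pics/tray6.png',c); print(a.shape,b.shape)
for n,i in(('side',im),('top',t)):
    for c in cards(n,i,lo=(45,50,20),hi=(90,255,255),amin=100): print(*c)
print(get_state()['tcp_pos'])
```

```text
(298, 589, 3) (298, 465, 3)
side [266. 328.] [461.6 362.1] 100.0 64.7 56.0 61
side [ 75. 316.] [954.  398.2] 162.0 23.7 166.7 0
side [216. 284.] [609.1 264.4] 99.8 64.7 -87.8 -39
side [286. 270.] [420.1 186.3] 100.7 64.8 18.1 40
side [105. 275.] [912.9 272.6] 208.1 198.0 75.3 0
side [422. 226.] [-313.8 -471.6] 1410.1 350.0 59.9 0
side [447.  10.] [ -353.1 -1735. ] 290.9 75.8 48.8 0
side [348.  77.] [   24.  -1372.6] 1887.0 513.8 50.7 0
top [203. 231.] [419.  186.1] 98.0 63.5 18.4 0
top [356. 225.] [ 427.4 -357.5] 96.8 61.3 178.3 0
top [326. 223.] [ 434.  -262.3] 96.9 61.5 176.1 0
top [153. 220.] [461.3 361.3] 99.3 62.6 56.3 0
top [232. 313.] [191.3 127.2] 680.2 561.6 173.6 0
top [181. 178.] [607.6 263.9] 98.5 62.4 90.2 0
top [177. 112.] [861.  285.2] 161.3 50.4 174.6 0
top [149. 104.] [889.7 368. ] 149.2 126.6 167.4 0
[ 0.42542217 -0.07773343  0.14752315]
```

View pics/tray6.png

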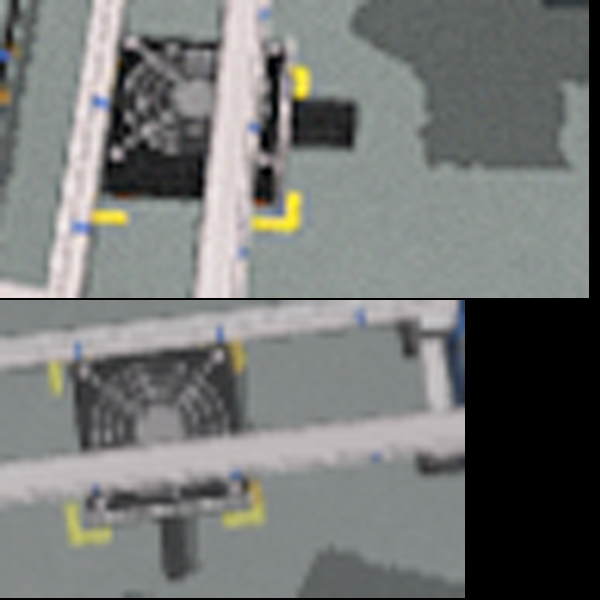

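Run:
```python
from h import *
Ri=R.from_euler('z',-H[2])
def hl(p): return (Ri.apply(p-np.array([H[0],H[1],0]))*1000).round(1)
for nm,u,z in(('FLbot -46,46',(276,203),.003),('BLbot 46,46',(102,193),.003),('hub 0,0',(193,97),.037),('BLs',(117,153),.037),('BRs',(131,43),.037),('FRs',(289,47),.037),('FLs',(264,160),.037),('handle end bot',(354,148),.006),('tapeFLin -51,51',(288,216),0),('tapeBL',(92,212),0)):
    print(nm,hl(onz('side',np.array(u)/6.2+[205,175],z)[0]))
print()
for nm,u,z in(('BLs',(85,370),.037),('BRs',(218,354),.037),('hub',(160,424),.037),('FLs',(97,505),.037),('FRs',(243,487),.037),('FLc',(86,518),.03),('FRc',(250,497),.03),('handle end',(178,576),.03),('tapeFL in -51,51',(78,534),0),('tapeFR in -51,-51',(257,516),0),('tapeBL in ,51',(61,375),0),('tapeBR',(233,355),0)):
    print(nm,hl(onz('top',(np.array(u)-[0,300])/6.2+[245,155],z)[0]))
```

```text
FLbot -46,46 [-45.5  43.4   3. ]
BLbot 46,46 [46.8 41.8  3. ]
hub 0,0 [ 0.9  1.4 37. ]
BLs [36.7 42.1 37. ]
BRs [ 37.7 -35.4  37. ]
FRs [-47.7 -37.4  37. ]
FLs [-39.4  42.5  37. ]
handle end bot [-85.2   5.8   6. ]
tapeFLin -51,51 [-52.2  49.4   0. ]
tapeBL [51.  52.5  0. ]

BLs [36.8 36.7 37. ]
BRs [ 36.9 -40.3  37. ]
hub [ 0.5 -2.2 37. ]
FLs [-41.5  39.2  37. ]
FRs [-41.2 -44.8  37. ]
FLc [-47.4  46.3  30. ]
FRc [-46.6 -48.6  30. ]
handle end [-86.8  -2.   30. ]
tapeFL in -51,51 [-52.7  51.6   0. ]
tapeFR in -51,-51 [-54.7 -53.2   0. ]
tapeBL in ,51 [41.6 50.3  0. ]
tapeBR [ 41.2 -51.2   0. ]
```

The tray sits centred inside the four corners, to about 2 mm and with no visible yaw; its hub is at (193,97) in the side crop and the front corners clear the tape on both sides. The new cards haven't moved. First new card: (0.4195, 0.186), yaw 18°.

```bash
cat >> h.py <<'E'
def cardgrasp(x,y,deg,flip=0,z=.012):
    a=np.radians(deg); return np.array([x-.004*np.cos(a),y-.004*np.sin(a),z]),down(a+np.pi*flip)
E
python3 - <<'E'
from h import *
g,q=cardgrasp(.4195,.1861,18.2)
print(get_state()['q'])
plan([('above',g+[0,0,.1],q),('down',g,q)])
E
```

```text
[-2.34697563e-01  5.29440118e-02  2.29212590e+00  1.51346466e-04
  7.96935627e-01  1.22695056e+00]
above t 0.063 -0.874 0.119 w -0.0 0.0 -0.066 rows 3
above t 0.153 -0.862 0.118 w -0.0 0.0 -0.066 rows 3
down t 0.0 0.0 0.667 w -0.0 0.0 -0.001 rows 3
```

jog_arm([
  {"tx": 0.063, "ty": -0.874, "tz": 0.119, "wx": 0, "wy": 0, "wz": -0.066, "jaw": -0.1},
  {"tx": 0.063, "ty": -0.874, "tz": 0.119, "wx": 0, "wy": 0, "wz": -0.066, "jaw": -0.1},
  {"tx": 0.063, "ty": -0.874, "tz": 0.119, "wx": 0, "wy": 0, "wz": -0.066, "jaw": -0.1},
  {"tx": 0.063, "ty": -0.874, "tz": 0.119, "wx": 0, "wy": 0, "wz": -0.066, "jaw": -0.1},
])

```text
time: 18.5
tcp_pos: [0.4217, 0.0568, 0.1283]
tcp_rot: [-3.14, 0.002, 0.217]
wrist_force: [0.9, 0.0, -0.9]
width: 0.548
grip_force: 0.0
```

jog_arm([
  {"tx": 0.153, "ty": -0.862, "tz": 0.118, "wx": 0, "wy": 0, "wz": -0.066, "jaw": -0.1},
  {"tx": 0.153, "ty": -0.862, "tz": 0.118, "wx": 0, "wy": 0, "wz": -0.066, "jaw": -0.1},
  {"tx": 0.153, "ty": -0.862, "tz": 0.118, "wx": 0, "wy": 0, "wz": -0.066, "jaw": -0.1},
  {"tx": 0.153, "ty": -0.862, "tz": 0.118, "wx": 0, "wy": 0, "wz": -0.066, "jaw": -0.1},
  {"tx": 0.153, "ty": -0.862, "tz": 0.118, "wx": 0, "wy": 0, "wz": -0.066, "jaw": -0.1},
])

```text
time: 19.0
tcp_pos: [0.4167, 0.1852, 0.1111]
tcp_rot: [-3.141, 0.002, 0.319]
wrist_force: [-0.4, -0.1, -0.3]
width: 0.548
grip_force: 0.0
```

Run:
```python
from h import *
g,q=cardgrasp(.4195,.1861,18.2)
im=read_camera('side')
for c in cards('side',im,lo=(45,50,20),hi=(90,255,255),amin=100):
    if 300<c[2][0]<700: print(*c)
im=read_camera('top')
for c in cards('top',im,lo=(45,50,20),hi=(90,255,255),amin=100):
    if 300<c[2][0]<700: print(*c)
plan([('down',g,q)])
```

```text
side [266. 328.] [461.7 362.1] 100.1 64.6 56.1 60
side [216. 284.] [609.1 264.4] 99.8 64.7 -87.8 -38
side [285. 273.] [420.  186.3] 99.8 64.6 18.0 39
top [355. 226.] [ 427.5 -357.4] 96.9 61.2 178.1 0
top [327. 223.] [ 434.  -262.3] 96.9 61.5 176.1 0
top [181. 178.] [607.6 263.9] 98.5 62.5 90.2 0
down t -0.003 -0.005 0.663 w -0.001 0.001 -0.001 rows 2
```

jog_arm([
  {"tx": -0.003, "ty": -0.005, "tz": 0.3, "wx": 0, "wy": 0, "wz": 0, "jaw": -0.1},
  {"tx": -0.003, "ty": -0.005, "tz": 0.55, "wx": 0, "wy": 0, "wz": 0, "jaw": -0.1},
  {"tx": -0.003, "ty": -0.005, "tz": 0.663, "wx": 0, "wy": 0, "wz": 0, "jaw": -0.1},
  {"tx": -0.003, "ty": -0.005, "tz": 0.663, "wx": 0, "wy": 0, "wz": 0, "jaw": -0.1},
])

```text
time: 19.5
tcp_pos: [0.4142, 0.184, 0.0103]
tcp_rot: [-3.141, 0.005, 0.315]
wrist_force: [-0.5, 0.2, 1.1]
width: 0.55
grip_force: 0.0
```

jog_arm([
  {"tx": 0, "ty": 0, "tz": 0, "wx": 0, "wy": 0, "wz": 0, "jaw": 1},
  {"tx": 0, "ty": 0, "tz": 0, "wx": 0, "wy": 0, "wz": 0, "jaw": 1},
  {"tx": 0, "ty": 0, "tz": 0, "wx": 0, "wy": 0, "wz": 0, "jaw": 1},
  {"tx": 0, "ty": 0, "tz": 0, "wx": 0, "wy": 0, "wz": 0, "jaw": 1},
  {"tx": 0, "ty": 0, "tz": 0, "wx": 0, "wy": 0, "wz": 0, "jaw": 1},
], force=30)

```text
time: 20.0
tcp_pos: [0.4162, 0.1857, 0.0133]
tcp_rot: [-3.141, -0.001, 0.317]
wrist_force: [1.3, -5.0, 10.6]
width: 0.327
grip_force: 30.0
```

jog_arm([
  {"tx": 0, "ty": 0, "tz": -0.2, "wx": 0, "wy": 0, "wz": 0, "jaw": 1},
  {"tx": 0, "ty": 0, "tz": -0.5, "wx": 0, "wy": 0, "wz": 0, "jaw": 1},
  {"tx": 0, "ty": 0, "tz": -0.8, "wx": 0, "wy": 0, "wz": 0, "jaw": 1},
  {"tx": 0, "ty": 0, "tz": -1, "wx": 0, "wy": 0, "wz": 0, "jaw": 1},
  {"tx": 0, "ty": 0, "tz": -1, "wx": 0, "wy": 0, "wz": 0, "jaw": 1},
  {"tx": 0, "ty": 0, "tz": -1, "wx": 0, "wy": 0, "wz": 0, "jaw": 1},
])

```text
time: 20.6
tcp_pos: [0.4157, 0.1856, 0.1627]
tcp_rot: [-3.14, -0.001, 0.317]
wrist_force: [0.1, -0.3, -1.6]
width: 0.326
grip_force: 30.0
```

Run:
```python
from h import *
Rb,o=bed_T(H); q=bedrot(); n=Rb[:,2]; g=o+Rb@[-.004,-.04,.014]
print(g+n*.07)
plan([('over',g+n*.07,q),('place',g,q)])
```

```text
[ 0.6096435  -0.09756102  0.15010249]
over t 0.213 0.732 0.027 w -0.006 0.055 0.044 rows 3
over t 0.26 0.716 0.055 w -0.006 0.055 0.044 rows 3
over t 0.303 0.695 0.086 w -0.006 0.055 0.044 rows 3
place t 0.0 0.0 0.466 w 0.0 0.001 -0.0 rows 2
```

jog_arm([
  {"tx": 0.213, "ty": 0.732, "tz": 0.027, "wx": -0.006, "wy": 0.055, "wz": 0.044, "jaw": 1},
  {"tx": 0.213, "ty": 0.732, "tz": 0.027, "wx": -0.006, "wy": 0.055, "wz": 0.044, "jaw": 1},
  {"tx": 0.213, "ty": 0.732, "tz": 0.027, "wx": -0.006, "wy": 0.055, "wz": 0.044, "jaw": 1},
  {"tx": 0.213, "ty": 0.732, "tz": 0.027, "wx": -0.006, "wy": 0.055, "wz": 0.044, "jaw": 1},
])

```text
time: 21.0
tcp_pos: [0.48, 0.0895, 0.1563]
tcp_rot: [3.136, -0.083, 0.245]
wrist_force: [-0.5, -0.3, -2.5]
width: 0.329
grip_force: 30.0
```

jog_arm([
  {"tx": 0.26, "ty": 0.716, "tz": 0.055, "wx": -0.006, "wy": 0.055, "wz": 0.044, "jaw": 1},
  {"tx": 0.26, "ty": 0.716, "tz": 0.055, "wx": -0.006, "wy": 0.055, "wz": 0.044, "jaw": 1},
  {"tx": 0.26, "ty": 0.716, "tz": 0.055, "wx": -0.006, "wy": 0.055, "wz": 0.044, "jaw": 1},
  {"tx": 0.26, "ty": 0.716, "tz": 0.055, "wx": -0.006, "wy": 0.055, "wz": 0.044, "jaw": 1},
])

```text
time: 21.4
tcp_pos: [0.5447, -0.004, 0.1524]
tcp_rot: [3.136, -0.17, 0.177]
wrist_force: [0.1, 0.4, -2.3]
width: 0.329
grip_force: 30.0
```

jog_arm([
  {"tx": 0.303, "ty": 0.695, "tz": 0.086, "wx": -0.006, "wy": 0.055, "wz": 0.044, "jaw": 1},
  {"tx": 0.303, "ty": 0.695, "tz": 0.086, "wx": -0.006, "wy": 0.055, "wz": 0.044, "jaw": 1},
  {"tx": 0.303, "ty": 0.695, "tz": 0.086, "wx": -0.006, "wy": 0.055, "wz": 0.044, "jaw": 1},
  {"tx": 0.303, "ty": 0.695, "tz": 0.086, "wx": -0.006, "wy": 0.055, "wz": 0.044, "jaw": 1},
  {"tx": 0.303, "ty": 0.695, "tz": 0.086, "wx": -0.006, "wy": 0.055, "wz": 0.044, "jaw": 1},
])

```text
time: 21.9
tcp_pos: [0.6082, -0.096, 0.1484]
tcp_rot: [-3.141, -0.257, 0.109]
wrist_force: [0.0, 0.6, -1.0]
width: 0.327
grip_force: 30.0
```

Run:
```python
from h import *
Rb,o=bed_T(H); q=bedrot(); n=Rb[:,2]; g=o+Rb@[-.004,-.04,.0138]
im=read_camera('side'); cv2.imwrite('pics/side7.png',im)
s=get_state(); print(s['tcp_pos'],s['width'],s['grip_force'])
for c in cards('side',im,z=.14,lo=(45,50,20),hi=(90,255,255),amin=100):
    if 300<c[2][0]<700: print(*c)
plan([('place',g,q)])
```

```text
[ 0.60820769 -0.09585023  0.14857486] 0.324411905312807 29.989340901374817
side [266. 328.] [457.6 410.8] 84.8 54.7 56.2 59
side [216. 284.] [582.5 328. ] 84.6 54.8 -87.8 -39
side [231. 160.] [622.5 -80.9] 119.8 56.2 -35.8 -32
side [294.  70.] [  374.7 -1022.4] 1367.8 407.7 57.6 0
place t 0.013 0.013 0.46 w -0.0 0.003 0.0 rows 2
```

jog_arm([
  {"tx": 0.013, "ty": 0.013, "tz": 0.2, "wx": 0, "wy": 0.003, "wz": 0, "jaw": 1},
  {"tx": 0.013, "ty": 0.013, "tz": 0.35, "wx": 0, "wy": 0.003, "wz": 0, "jaw": 1},
  {"tx": 0.013, "ty": 0.013, "tz": 0.43, "wx": 0, "wy": 0.003, "wz": 0, "jaw": 1},
  {"tx": 0.013, "ty": 0.013, "tz": 0.46, "wx": 0, "wy": 0.003, "wz": 0, "jaw": 1},
  {"tx": 0.013, "ty": 0.013, "tz": 0.46, "wx": 0, "wy": 0.003, "wz": 0, "jaw": 1},
])

```text
time: 22.45
tcp_pos: [0.6288, -0.0967, 0.083]
tcp_rot: [3.141, -0.263, 0.109]
wrist_force: [0.7, 0.2, -0.9]
width: 0.327
grip_force: 30.0
```

Run:
```python
from h import *
Rb,o=bed_T(H); q=bedrot(); g=o+Rb@[-.004,-.04,.0133]
s=get_state(); print(Rb.T@(s['tcp_pos']-o),s['wrist_force'],s['width']); plan([('fix',g,q)])
```

```text
[-0.00293858 -0.04126011  0.01422404] [ 0.66501275  0.24327599 -0.90510802] 0.3273893197206122
fix t -0.007 -0.008 0.006 w 0.0 -0.001 0.0 rows 1
```

jog_arm([
  {"tx": -0.007, "ty": -0.008, "tz": 0.003, "wx": 0, "wy": 0, "wz": 0, "jaw": 1},
  {"tx": -0.007, "ty": -0.008, "tz": 0.008, "wx": 0, "wy": 0, "wz": 0, "jaw": 1},
  {"tx": -0.007, "ty": -0.008, "tz": 0.008, "wx": 0, "wy": 0, "wz": 0, "jaw": 1},
])

```text
time: 22.75
tcp_pos: [0.6284, -0.0964, 0.0823]
tcp_rot: [3.141, -0.264, 0.108]
wrist_force: [-0.1, -0.2, -1.3]
width: 0.327
grip_force: 30.0
```

jog_arm([
  {"tx": 0, "ty": 0, "tz": 0, "wx": 0, "wy": 0, "wz": 0, "jaw": -0.05},
  {"tx": 0, "ty": 0, "tz": 0, "wx": 0, "wy": 0, "wz": 0, "jaw": -0.05},
  {"tx": 0, "ty": 0, "tz": 0, "wx": 0, "wy": 0, "wz": 0, "jaw": -0.05},
  {"tx": 0, "ty": 0, "tz": -0.3, "wx": 0, "wy": 0, "wz": 0, "jaw": -0.05},
  {"tx": 0, "ty": 0, "tz": -0.6, "wx": 0, "wy": 0, "wz": 0, "jaw": -0.1},
  {"tx": 0, "ty": 0, "tz": -0.8, "wx": 0, "wy": 0, "wz": 0, "jaw": -0.1},
  {"tx": 0, "ty": 0, "tz": -0.8, "wx": 0, "wy": 0, "wz": 0, "jaw": -0.1},
])

```text
time: 23.45
tcp_pos: [0.5986, -0.1003, 0.202]
tcp_rot: [3.139, -0.269, 0.109]
wrist_force: [0.3, -0.2, -1.1]
width: 0.549
grip_force: 0.0
```

Run:
```python
from h import *
for n in('side','top'):
    im=read_camera(n); cv2.imwrite(f'pics/{n}8.png',im)
    for c in cards(n,im,lo=(45,50,20),hi=(90,255,255),amin=100):
        if 300<c[2][0]<700: print(*c)
g,q=cardgrasp(.4615,.3618,56.1)
plan([('above',g+[0,0,.1],q),('down',g,q)])
```

```text
side [266. 329.] [461.7 362.1] 100.1 64.5 56.2 60
side [214. 285.] [609.1 264.6] 100.1 64.7 -87.8 -39
side [228. 175.] [ 663.7 -148. ] 140.8 58.2 -34.5 -29
side [295.  55.] [  346.5 -1423.8] 1530.2 510.9 53.7 0
top [356. 225.] [ 427.4 -357.5] 96.8 61.3 178.3 0
top [327. 223.] [ 434.  -262.3] 96.9 61.5 176.1 0
top [154. 220.] [461.6 361.7] 100.3 62.6 56.3 0
top [181. 179.] [607.7 263.8] 98.4 62.5 90.6 0
above t -0.179 -0.784 0.099 w 0.018 -0.039 -0.138 rows 3
above t 0.001 -0.8 0.127 w 0.018 -0.039 -0.138 rows 3
above t 0.181 -0.777 0.144 w 0.018 -0.039 -0.138 rows 3
above t 0.353 -0.715 0.15 w 0.018 -0.039 -0.138 rows 3
down t -0.001 -0.002 0.666 w 0.002 -0.0 0.001 rows 2
```

jog_arm([
  {"tx": -0.179, "ty": -0.784, "tz": 0.099, "wx": 0.018, "wy": -0.039, "wz": -0.138, "jaw": -0.1},
  {"tx": -0.179, "ty": -0.784, "tz": 0.099, "wx": 0.018, "wy": -0.039, "wz": -0.138, "jaw": -0.1},
  {"tx": -0.179, "ty": -0.784, "tz": 0.099, "wx": 0.018, "wy": -0.039, "wz": -0.138, "jaw": -0.1},
  {"tx": -0.179, "ty": -0.784, "tz": 0.099, "wx": 0.018, "wy": -0.039, "wz": -0.138, "jaw": -0.1},
])

```text
time: 23.95
tcp_pos: [0.5608, 0.0172, 0.1738]
tcp_rot: [3.12, -0.196, 0.333]
wrist_force: [0.3, -0.2, -0.7]
width: 0.551
grip_force: 0.0
```

jog_arm([
  {"tx": 0.001, "ty": -0.8, "tz": 0.127, "wx": 0.018, "wy": -0.039, "wz": -0.138, "jaw": -0.1},
  {"tx": 0.001, "ty": -0.8, "tz": 0.127, "wx": 0.018, "wy": -0.039, "wz": -0.138, "jaw": -0.1},
  {"tx": 0.001, "ty": -0.8, "tz": 0.127, "wx": 0.018, "wy": -0.039, "wz": -0.138, "jaw": -0.1},
  {"tx": 0.001, "ty": -0.8, "tz": 0.127, "wx": 0.018, "wy": -0.039, "wz": -0.138, "jaw": -0.1},
])

```text
time: 24.35
tcp_pos: [0.5269, 0.131, 0.1531]
tcp_rot: [3.112, -0.13, 0.551]
wrist_force: [-1.2, -0.3, -0.1]
width: 0.546
grip_force: 0.0
```

jog_arm([
  {"tx": 0.181, "ty": -0.777, "tz": 0.144, "wx": 0.018, "wy": -0.039, "wz": -0.138, "jaw": -0.1},
  {"tx": 0.181, "ty": -0.777, "tz": 0.144, "wx": 0.018, "wy": -0.039, "wz": -0.138, "jaw": -0.1},
  {"tx": 0.181, "ty": -0.777, "tz": 0.144, "wx": 0.018, "wy": -0.039, "wz": -0.138, "jaw": -0.1},
  {"tx": 0.181, "ty": -0.777, "tz": 0.144, "wx": 0.018, "wy": -0.039, "wz": -0.138, "jaw": -0.1},
])

```text
time: 24.75
tcp_pos: [0.4929, 0.2451, 0.1321]
tcp_rot: [3.119, -0.063, 0.766]
wrist_force: [1.0, -0.3, -0.7]
width: 0.554
grip_force: 0.0
```

jog_arm([
  {"tx": 0.353, "ty": -0.715, "tz": 0.15, "wx": 0.018, "wy": -0.039, "wz": -0.138, "jaw": -0.1},
  {"tx": 0.353, "ty": -0.715, "tz": 0.15, "wx": 0.018, "wy": -0.039, "wz": -0.138, "jaw": -0.1},
  {"tx": 0.353, "ty": -0.715, "tz": 0.15, "wx": 0.018, "wy": -0.039, "wz": -0.138, "jaw": -0.1},
  {"tx": 0.353, "ty": -0.715, "tz": 0.15, "wx": 0.018, "wy": -0.039, "wz": -0.138, "jaw": -0.1},
  {"tx": 0.353, "ty": -0.715, "tz": 0.15, "wx": 0.018, "wy": -0.039, "wz": -0.138, "jaw": -0.1},
])

```text
time: 25.25
tcp_pos: [0.4594, 0.3577, 0.1113]
tcp_rot: [3.139, 0.001, 0.98]
wrist_force: [0.8, 0.6, -0.0]
width: 0.549
grip_force: 0.0
```

Run:
```python
from h import *
g,q=cardgrasp(.4615,.3618,56.1)
t=read_camera('top'); im=read_camera('side'); cv2.imwrite('pics/side9.png',im); cv2.imwrite('pics/top9.png',t)
for c in cards('side',im,lo=(45,50,20),hi=(90,255,255),amin=100):
    if 300<c[2][0]<700: print(*c)
for c in cards('top',t,lo=(45,50,20),hi=(90,255,255),amin=100): 
    if 300<c[2][0]<700: print(*c)
b=cv2.resize(t[135:205,205:335],None,fx=4.5,fy=4.5,interpolation=cv2.INTER_CUBIC); a=cv2.resize(im[125:190,200:290],None,fx=4,fy=4,interpolation=cv2.INTER_CUBIC)
c=np.zeros((600,600,3),np.uint8); c[:b.shape[0],:b.shape[1]]=b; c[330:330+a.shape[0],:a.shape[1]]=a; cv2.imwrite('pics/c9.png',c)
plan([('down',g,q)])
```

```text
side [264. 331.] [465.5 367.6] 87.2 64.8 56.6 52
side [217. 284.] [608.7 264.5] 100.0 65.3 -88.3 -39
side [228. 175.] [ 654.4 -159.5] 127.4 74.7 -11.8 -26
top [356. 225.] [ 427.4 -357.5] 96.8 61.3 178.3 0
top [327. 223.] [ 434.  -262.2] 96.9 61.7 176.1 0
top [183. 177.] [607.5 263.9] 98.5 62.6 90.2 0
top [280. 169.] [ 646.  -100.1] 102.3 66.9 5.4 0
down t 0.006 -0.008 0.665 w 0.001 0.0 -0.0 rows 2
```

View pics/c9.png

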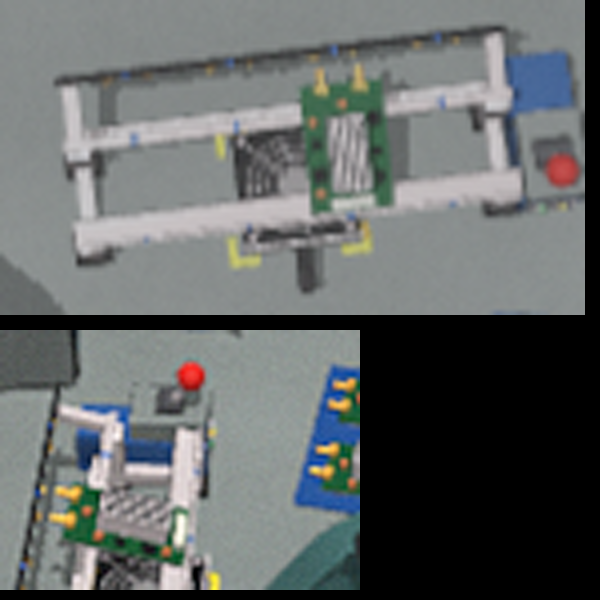

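New card 1 lies flat in bay -40: connectors at crop (321,80) and (358,77), midpoint on the blue line. Next card B.

jog_arm([
  {"tx": 0.006, "ty": -0.008, "tz": 0.3, "wx": 0, "wy": 0, "wz": 0, "jaw": -0.1},
  {"tx": 0.006, "ty": -0.008, "tz": 0.55, "wx": 0, "wy": 0, "wz": 0, "jaw": -0.1},
  {"tx": 0.006, "ty": -0.008, "tz": 0.663, "wx": 0, "wy": 0, "wz": 0, "jaw": -0.1},
  {"tx": 0.006, "ty": -0.008, "tz": 0.663, "wx": 0, "wy": 0, "wz": 0, "jaw": -0.1},
])

```text
time: 25.75
tcp_pos: [0.4579, 0.3578, 0.0103]
tcp_rot: [3.141, 0.003, 0.979]
wrist_force: [0.6, -0.6, 0.8]
width: 0.548
grip_force: 0.0
```

jog_arm([
  {"tx": 0, "ty": 0, "tz": 0, "wx": 0, "wy": 0, "wz": 0, "jaw": 1},
  {"tx": 0, "ty": 0, "tz": 0, "wx": 0, "wy": 0, "wz": 0, "jaw": 1},
  {"tx": 0, "ty": 0, "tz": 0, "wx": 0, "wy": 0, "wz": 0, "jaw": 1},
  {"tx": 0, "ty": 0, "tz": 0, "wx": 0, "wy": 0, "wz": 0, "jaw": 1},
  {"tx": 0, "ty": 0, "tz": 0, "wx": 0, "wy": 0, "wz": 0, "jaw": 1},
], force=30)

```text
time: 26.25
tcp_pos: [0.4595, 0.3603, 0.0138]
tcp_rot: [3.138, -0.002, 0.98]
wrist_force: [1.1, -3.8, 9.8]
width: 0.327
grip_force: 30.0
```

jog_arm([
  {"tx": 0, "ty": 0, "tz": -0.2, "wx": 0, "wy": 0, "wz": 0, "jaw": 1},
  {"tx": 0, "ty": 0, "tz": -0.5, "wx": 0, "wy": 0, "wz": 0, "jaw": 1},
  {"tx": 0, "ty": 0, "tz": -0.8, "wx": 0, "wy": 0, "wz": 0, "jaw": 1},
  {"tx": 0, "ty": 0, "tz": -1, "wx": 0, "wy": 0, "wz": 0, "jaw": 1},
  {"tx": 0, "ty": 0, "tz": -1, "wx": 0, "wy": 0, "wz": 0, "jaw": 1},
  {"tx": 0, "ty": 0, "tz": -1, "wx": 0, "wy": 0, "wz": 0, "jaw": 1},
])

```text
time: 26.85
tcp_pos: [0.4584, 0.3602, 0.163]
tcp_rot: [3.139, -0.002, 0.981]
wrist_force: [-0.6, 0.5, -2.3]
width: 0.325
grip_force: 30.0
```

Run:
```python
from h import *
Rb,o=bed_T(H); q=bedrot(); n=Rb[:,2]; g=o+Rb@[-.004,.04,.014]
plan([('over',g+n*.07,q),('place',g,q)])
```

```text
over t -0.522 0.731 0.03 w -0.024 0.051 0.184 rows 3
over t -0.294 0.849 0.027 w -0.024 0.051 0.184 rows 3
over t -0.044 0.896 0.046 w -0.024 0.051 0.184 rows 3
place t 0.001 -0.001 0.467 w 0.001 0.001 -0.0 rows 2
```

jog_arm([
  {"tx": -0.522, "ty": 0.731, "tz": 0.03, "wx": -0.024, "wy": 0.051, "wz": 0.184, "jaw": 1},
  {"tx": -0.522, "ty": 0.731, "tz": 0.03, "wx": -0.024, "wy": 0.051, "wz": 0.184, "jaw": 1},
  {"tx": -0.522, "ty": 0.731, "tz": 0.03, "wx": -0.024, "wy": 0.051, "wz": 0.184, "jaw": 1},
  {"tx": -0.522, "ty": 0.731, "tz": 0.03, "wx": -0.024, "wy": 0.051, "wz": 0.184, "jaw": 1},
])

```text
time: 27.25
tcp_pos: [0.5055, 0.2306, 0.1563]
tcp_rot: [3.114, -0.082, 0.689]
wrist_force: [0.1, 0.3, -2.0]
width: 0.329
grip_force: 30.0
```

jog_arm([
  {"tx": -0.294, "ty": 0.849, "tz": 0.027, "wx": -0.024, "wy": 0.051, "wz": 0.184, "jaw": 1},
  {"tx": -0.294, "ty": 0.849, "tz": 0.027, "wx": -0.024, "wy": 0.051, "wz": 0.184, "jaw": 1},
  {"tx": -0.294, "ty": 0.849, "tz": 0.027, "wx": -0.024, "wy": 0.051, "wz": 0.184, "jaw": 1},
  {"tx": -0.294, "ty": 0.849, "tz": 0.027, "wx": -0.024, "wy": 0.051, "wz": 0.184, "jaw": 1},
])

```text
time: 27.65
tcp_pos: [0.5535, 0.1053, 0.1525]
tcp_rot: [3.114, -0.172, 0.401]
wrist_force: [-0.2, -1.0, -0.7]
width: 0.325
grip_force: 30.0
```

jog_arm([
  {"tx": -0.044, "ty": 0.896, "tz": 0.046, "wx": -0.024, "wy": 0.051, "wz": 0.184, "jaw": 1},
  {"tx": -0.044, "ty": 0.896, "tz": 0.046, "wx": -0.024, "wy": 0.051, "wz": 0.184, "jaw": 1},
  {"tx": -0.044, "ty": 0.896, "tz": 0.046, "wx": -0.024, "wy": 0.051, "wz": 0.184, "jaw": 1},
  {"tx": -0.044, "ty": 0.896, "tz": 0.046, "wx": -0.024, "wy": 0.051, "wz": 0.184, "jaw": 1},
  {"tx": -0.044, "ty": 0.896, "tz": 0.046, "wx": -0.024, "wy": 0.051, "wz": 0.184, "jaw": 1},
  {"tx": -0.044, "ty": 0.896, "tz": 0.046, "wx": -0.024, "wy": 0.051, "wz": 0.184, "jaw": 1},
])

```text
time: 28.25
tcp_pos: [0.6, -0.0169, 0.1489]
tcp_rot: [3.14, -0.258, 0.11]
wrist_force: [-0.5, -0.0, -0.6]
width: 0.328
grip_force: 30.0
```

Run:
```python
from h import *
Rb,o=bed_T(H); q=bedrot(); n=Rb[:,2]; g=o+Rb@[-.0045,.04,.0143]
s=get_state(); print(s['tcp_pos'],s['width'],s['grip_force'])
plan([('place',g,q)])
```

```text
[ 0.59997604 -0.01685796  0.14886261] 0.3276656250618628 29.997468888759613
place t 0.006 0.008 0.458 w 0.001 0.003 0.001 rows 2
```

jog_arm([
  {"tx": 0.003, "ty": 0.003, "tz": 0.2, "wx": 0, "wy": 0.003, "wz": 0, "jaw": 1},
  {"tx": 0.003, "ty": 0.003, "tz": 0.35, "wx": 0, "wy": 0.003, "wz": 0, "jaw": 1},
  {"tx": 0.003, "ty": 0.003, "tz": 0.43, "wx": 0, "wy": 0.003, "wz": 0, "jaw": 1},
  {"tx": 0.003, "ty": 0.003, "tz": 0.458, "wx": 0, "wy": 0.003, "wz": 0, "jaw": 1},
  {"tx": 0.003, "ty": 0.003, "tz": 0.458, "wx": 0, "wy": 0.003, "wz": 0, "jaw": 1},
])

```text
time: 28.75
tcp_pos: [0.6186, -0.0162, 0.0832]
tcp_rot: [3.139, -0.263, 0.11]
wrist_force: [0.2, 0.3, -0.9]
width: 0.327
grip_force: 30.0
```

Run:
```python
from h import *
Rb,o=bed_T(H); q=bedrot(); g=o+Rb@[-.004,.04,.0135]
s=get_state(); print(Rb.T@(s['tcp_pos']-o),s['wrist_force'],s['width'],s['grip_force']); plan([('fix',g,q)])
```

```text
[-0.00419277  0.03992843  0.01483763] [ 0.24474164  0.3422899  -0.91492057] 0.3269945719487273 29.99739557504654
fix t 0.001 -0.0 0.009 w 0.001 -0.001 0.0 rows 1
```

jog_arm([
  {"tx": 0, "ty": 0, "tz": 0.005, "wx": 0, "wy": 0, "wz": 0, "jaw": 1},
  {"tx": 0, "ty": 0, "tz": 0.01, "wx": 0, "wy": 0, "wz": 0, "jaw": 1},
  {"tx": 0, "ty": 0, "tz": 0.01, "wx": 0, "wy": 0, "wz": 0, "jaw": 1},
])

```text
time: 29.05
tcp_pos: [0.6193, -0.0168, 0.0825]
tcp_rot: [3.139, -0.265, 0.109]
wrist_force: [0.1, -0.2, -1.8]
width: 0.328
grip_force: 30.0
```

jog_arm([
  {"tx": 0, "ty": 0, "tz": 0, "wx": 0, "wy": 0, "wz": 0, "jaw": -0.05},
  {"tx": 0, "ty": 0, "tz": 0, "wx": 0, "wy": 0, "wz": 0, "jaw": -0.05},
  {"tx": 0, "ty": 0, "tz": 0, "wx": 0, "wy": 0, "wz": 0, "jaw": -0.05},
  {"tx": 0, "ty": 0, "tz": -0.3, "wx": 0, "wy": 0, "wz": 0, "jaw": -0.05},
  {"tx": 0, "ty": 0, "tz": -0.6, "wx": 0, "wy": 0, "wz": 0, "jaw": -0.1},
  {"tx": 0, "ty": 0, "tz": -0.8, "wx": 0, "wy": 0, "wz": 0, "jaw": -0.1},
  {"tx": 0, "ty": 0, "tz": -0.8, "wx": 0, "wy": 0, "wz": 0, "jaw": -0.1},
])

```text
time: 29.75
tcp_pos: [0.5894, -0.0201, 0.2021]
tcp_rot: [3.138, -0.27, 0.109]
wrist_force: [1.0, 0.5, 0.3]
width: 0.547
grip_force: 0.0
```

Run:
```python
from h import *
for n in('side','top'):
    im=read_camera(n)
    for c in cards(n,im,lo=(45,50,20),hi=(90,255,255),amin=100):
        if 300<c[2][0]<700: print(*c)
g,q=cardgrasp(.6084,.2642,-88.8,flip=1)
print(get_state()['q'])
plan([('above',g+[0,0,.1],q),('down',g,q)])
```

```text
side [216. 284.] [609.1 264.4] 99.8 64.7 -87.8 -39
side [226. 194.] [643.4 -74.6] 125.0 68.9 -9.8 -33
side [228. 174.] [ 665.4 -147.7] 138.3 60.7 -34.5 -29
top [356. 225.] [ 427.5 -357.4] 96.9 61.2 178.1 0
top [327. 223.] [ 434.  -262.3] 96.9 61.5 176.1 0
top [183. 178.] [607.7 263.8] 98.4 62.5 90.6 0
top [281. 159.] [673. -98.] 65.3 55.2 89.2 0
[-0.09667184  0.12728921  2.11198553  0.08481214  0.6434471   1.30432109]
above t 0.09 -0.948 0.32 w 0.063 -0.068 -0.469 rows 6
above t 0.725 -0.598 0.354 w 0.063 -0.068 -0.469 rows 6
down t 0.001 -0.0 0.667 w 0.0 0.001 -0.0 rows 3
```

jog_arm([
  {"tx": 0.09, "ty": -0.948, "tz": 0.1, "wx": 0.063, "wy": -0.068, "wz": -0.469, "jaw": -0.1},
  {"tx": 0.09, "ty": -0.948, "tz": 0.1, "wx": 0.063, "wy": -0.068, "wz": -0.469, "jaw": -0.1},
  {"tx": 0.09, "ty": -0.948, "tz": 0.1, "wx": 0.063, "wy": -0.068, "wz": -0.469, "jaw": -0.1},
  {"tx": 0.09, "ty": -0.948, "tz": 0.1, "wx": 0.063, "wy": -0.068, "wz": -0.469, "jaw": -0.1},
  {"tx": 0.09, "ty": -0.948, "tz": 0.1, "wx": 0.063, "wy": -0.068, "wz": -0.469, "jaw": -0.1},
  {"tx": 0.09, "ty": -0.948, "tz": 0.1, "wx": 0.063, "wy": -0.068, "wz": -0.469, "jaw": -0.1},
  {"tx": 0.09, "ty": -0.948, "tz": 0.1, "wx": 0.063, "wy": -0.068, "wz": -0.469, "jaw": -0.1},
])

```text
time: 30.55
tcp_pos: [0.5891, 0.1232, 0.1852]
tcp_rot: [3.09, -0.13, 0.852]
wrist_force: [-0.9, -0.1, 0.6]
width: 0.549
grip_force: 0.0
```

Run:
```python
from h import *
g,q=cardgrasp(.6084,.2642,-88.8,flip=1)
print(get_state()['tcp_pos'])
plan([('above',g+[0,0,.1],q),('down',g,q)])
```

```text
[0.58907498 0.12316111 0.18516868]
above t 0.742 -0.57 0.56 w 0.062 -0.067 -0.472 rows 6
down t -0.0 0.001 0.667 w -0.0 0.0 -0.0 rows 3
```

jog_arm([
  {"tx": 0.742, "ty": -0.57, "tz": 0.56, "wx": 0.062, "wy": -0.067, "wz": -0.472, "jaw": -0.1},
  {"tx": 0.742, "ty": -0.57, "tz": 0.56, "wx": 0.062, "wy": -0.067, "wz": -0.472, "jaw": -0.1},
  {"tx": 0.742, "ty": -0.57, "tz": 0.56, "wx": 0.062, "wy": -0.067, "wz": -0.472, "jaw": -0.1},
  {"tx": 0.742, "ty": -0.57, "tz": 0.56, "wx": 0.062, "wy": -0.067, "wz": -0.472, "jaw": -0.1},
  {"tx": 0.742, "ty": -0.57, "tz": 0.56, "wx": 0.062, "wy": -0.067, "wz": -0.472, "jaw": -0.1},
  {"tx": 0.742, "ty": -0.57, "tz": 0.56, "wx": 0.062, "wy": -0.067, "wz": -0.472, "jaw": -0.1},
  {"tx": 0.742, "ty": -0.57, "tz": 0.56, "wx": 0.062, "wy": -0.067, "wz": -0.472, "jaw": -0.1},
  {"tx": 0.742, "ty": -0.57, "tz": 0.56, "wx": 0.062, "wy": -0.067, "wz": -0.472, "jaw": -0.1},
])

```text
time: 31.35
tcp_pos: [0.6079, 0.2678, 0.1134]
tcp_rot: [3.14, -0.0, 1.59]
wrist_force: [-0.9, -0.5, 0.4]
width: 0.551
grip_force: 0.0
```

Run:
```python
from h import *
g,q=cardgrasp(.6084,.2642,-88.8,flip=1)
print(get_state()['tcp_pos'])
im=read_camera('side'); t=read_camera('top'); cv2.imwrite('pics/top10.png',t); cv2.imwrite('pics/side10.png',im)
for n,i in(('side',im),('top',t)):
  for c in cards(n,i,lo=(45,50,20),hi=(90,255,255),amin=100):
    if 300<c[2][0]<700: print(*c)
plan([('down',g,q)])
```

```text
[0.60794645 0.26780792 0.11339707]
side [216. 285.] [609.1 264.7] 100.2 64.7 -87.8 -20
top [356. 225.] [ 427.5 -357.4] 96.9 61.2 178.1 0
top [327. 223.] [ 434.  -262.3] 96.9 61.5 176.1 0
top [258. 171.] [636.2 -16.9] 102.9 66.2 6.9 0
top [281. 168.] [ 645.8 -100. ] 101.4 67.1 4.8 0
top [182. 295.] [318.6 247.5] 870.8 769.2 0.0 0
down t 0.002 0.001 0.677 w 0.001 -0.0 0.0 rows 3
```

jog_arm([
  {"tx": 0.002, "ty": 0.001, "tz": 0.3, "wx": 0, "wy": 0, "wz": 0, "jaw": -0.1},
  {"tx": 0.002, "ty": 0.001, "tz": 0.55, "wx": 0, "wy": 0, "wz": 0, "jaw": -0.1},
  {"tx": 0.002, "ty": 0.001, "tz": 0.675, "wx": 0, "wy": 0, "wz": 0, "jaw": -0.1},
  {"tx": 0.002, "ty": 0.001, "tz": 0.675, "wx": 0, "wy": 0, "wz": 0, "jaw": -0.1},
])

```text
time: 31.85
tcp_pos: [0.6068, 0.2679, 0.0099]
tcp_rot: [-3.139, 0.002, 1.595]
wrist_force: [-1.0, -0.6, 0.6]
width: 0.551
grip_force: 0.0
```

jog_arm([
  {"tx": 0, "ty": 0, "tz": 0, "wx": 0, "wy": 0, "wz": 0, "jaw": 1},
  {"tx": 0, "ty": 0, "tz": 0, "wx": 0, "wy": 0, "wz": 0, "jaw": 1},
  {"tx": 0, "ty": 0, "tz": 0, "wx": 0, "wy": 0, "wz": 0, "jaw": 1},
  {"tx": 0, "ty": 0, "tz": 0, "wx": 0, "wy": 0, "wz": 0, "jaw": 1},
  {"tx": 0, "ty": 0, "tz": 0, "wx": 0, "wy": 0, "wz": 0, "jaw": 1},
], force=30)

```text
time: 32.35
tcp_pos: [0.6093, 0.2691, 0.0139]
tcp_rot: [3.139, -0.0, 1.596]
wrist_force: [-1.0, -0.2, 8.4]
width: 0.327
grip_force: 30.0
```

jog_arm([
  {"tx": 0, "ty": 0, "tz": -0.2, "wx": 0, "wy": 0, "wz": 0, "jaw": 1},
  {"tx": 0, "ty": 0, "tz": -0.5, "wx": 0, "wy": 0, "wz": 0, "jaw": 1},
  {"tx": 0, "ty": 0, "tz": -0.8, "wx": 0, "wy": 0, "wz": 0, "jaw": 1},
  {"tx": 0, "ty": 0, "tz": -1, "wx": 0, "wy": 0, "wz": 0, "jaw": 1},
  {"tx": 0, "ty": 0, "tz": -1, "wx": 0, "wy": 0, "wz": 0, "jaw": 1},
  {"tx": 0, "ty": 0, "tz": -1, "wx": 0, "wy": 0, "wz": 0, "jaw": 1},
])

```text
time: 32.95
tcp_pos: [0.6083, 0.2688, 0.1629]
tcp_rot: [3.139, -0.0, 1.596]
wrist_force: [-0.3, -0.1, -1.7]
width: 0.324
grip_force: 30.0
```

Run:
```python
from h import *
Rb,o=bed_T(H); q=bedrot(1); n=Rb[:,2]; g=o+Rb@[-.004,.12,.014]
s=get_state(); r0=R.from_euler('xyz',s['tcp_rot'])
p1=np.array([.5,.22,.2]); 
# two explicit halves of the turn
w=(r0.inv()*q).as_rotvec(); print(np.degrees(np.linalg.norm(w)),s['q'])
h=r0*R.from_rotvec(w/2)
plan([('mid',(s['tcp_pos']+g+n*.08)/2+[-.03,0,.03],h),('over',g+n*.08,q),('place',g,q)])
```

```text
95.69312888745182 [ 3.81349908e-01  3.85227342e-01  1.83217495e+00 -7.96682921e-04
  9.21990183e-01  3.56742696e-01]
mid t -0.685 -0.279 -0.19 w -0.068 -0.063 -0.523 rows 6
over t -0.531 -0.441 0.257 w -0.069 -0.063 -0.524 rows 6
place t 0.001 -0.0 0.533 w 0.0 0.0 0.0 rows 2
```

jog_arm([
  {"tx": -0.685, "ty": -0.279, "tz": -0.19, "wx": -0.068, "wy": -0.063, "wz": -0.523, "jaw": 1},
  {"tx": -0.685, "ty": -0.279, "tz": -0.19, "wx": -0.068, "wy": -0.063, "wz": -0.523, "jaw": 1},
  {"tx": -0.685, "ty": -0.279, "tz": -0.19, "wx": -0.068, "wy": -0.063, "wz": -0.523, "jaw": 1},
  {"tx": -0.685, "ty": -0.279, "tz": -0.19, "wx": -0.068, "wy": -0.063, "wz": -0.523, "jaw": 1},
  {"tx": -0.685, "ty": -0.279, "tz": -0.19, "wx": -0.068, "wy": -0.063, "wz": -0.523, "jaw": 1},
  {"tx": -0.685, "ty": -0.279, "tz": -0.19, "wx": -0.068, "wy": -0.063, "wz": -0.523, "jaw": 1},
  {"tx": -0.685, "ty": -0.279, "tz": -0.19, "wx": -0.068, "wy": -0.063, "wz": -0.523, "jaw": 1},
  {"tx": -0.685, "ty": -0.279, "tz": -0.19, "wx": -0.068, "wy": -0.063, "wz": -0.523, "jaw": 1},
])

```text
time: 33.75
tcp_pos: [0.5683, 0.1649, 0.1896]
tcp_rot: [3.086, 0.129, 2.413]
wrist_force: [0.7, -0.5, -2.2]
width: 0.329
grip_force: 30.0
```

jog_arm([
  {"tx": -0.531, "ty": -0.441, "tz": 0.257, "wx": -0.069, "wy": -0.063, "wz": -0.524, "jaw": 1},
  {"tx": -0.531, "ty": -0.441, "tz": 0.257, "wx": -0.069, "wy": -0.063, "wz": -0.524, "jaw": 1},
  {"tx": -0.531, "ty": -0.441, "tz": 0.257, "wx": -0.069, "wy": -0.063, "wz": -0.524, "jaw": 1},
  {"tx": -0.531, "ty": -0.441, "tz": 0.257, "wx": -0.069, "wy": -0.063, "wz": -0.524, "jaw": 1},
  {"tx": -0.531, "ty": -0.441, "tz": 0.257, "wx": -0.069, "wy": -0.063, "wz": -0.524, "jaw": 1},
  {"tx": -0.531, "ty": -0.441, "tz": 0.257, "wx": -0.069, "wy": -0.063, "wz": -0.524, "jaw": 1},
  {"tx": -0.531, "ty": -0.441, "tz": 0.257, "wx": -0.069, "wy": -0.063, "wz": -0.524, "jaw": 1},
  {"tx": -0.531, "ty": -0.441, "tz": 0.257, "wx": -0.069, "wy": -0.063, "wz": -0.524, "jaw": 1},
])

```text
time: 34.55
tcp_pos: [0.5896, 0.0611, 0.1588]
tcp_rot: [3.141, 0.26, -3.038]
wrist_force: [-0.4, 0.9, -1.2]
width: 0.326
grip_force: 30.0
```

Run:
```python
from h import *
Rb,o=bed_T(H); q=bedrot(1); n=Rb[:,2]; g=o+Rb@[-.0045,.12,.0143]
s=get_state(); print(s['tcp_pos'],s['width'],s['grip_force'],s['q'])
plan([('place',g,q)])
```

```text
[0.5895585  0.06108672 0.15876102] 0.3264139217041417 29.99007225036621 [ 0.05818975  0.19610601  2.11960246  0.02354046  0.56673769 -1.63501712]
place t -0.0 0.001 0.525 w -0.0 -0.001 -0.003 rows 2
```

jog_arm([
  {"tx": 0, "ty": 0, "tz": 0.25, "wx": 0, "wy": -0.001, "wz": -0.003, "jaw": 1},
  {"tx": 0, "ty": 0, "tz": 0.42, "wx": 0, "wy": -0.001, "wz": -0.003, "jaw": 1},
  {"tx": 0, "ty": 0, "tz": 0.5, "wx": 0, "wy": -0.001, "wz": -0.003, "jaw": 1},
  {"tx": 0, "ty": 0, "tz": 0.525, "wx": 0, "wy": -0.001, "wz": -0.003, "jaw": 1},
  {"tx": 0, "ty": 0, "tz": 0.525, "wx": 0, "wy": -0.001, "wz": -0.003, "jaw": 1},
])

```text
time: 35.05
tcp_pos: [0.6098, 0.0635, 0.0831]
tcp_rot: [-3.14, 0.262, -3.029]
wrist_force: [0.0, -0.3, -1.0]
width: 0.33
grip_force: 30.0
```

Run:
```python
from h import *
Rb,o=bed_T(H); q=bedrot(1); g=o+Rb@[-.0045,.12,.0135]
s=get_state(); print(Rb.T@(s['tcp_pos']-o),s['wrist_force'],s['width'],s['grip_force']); plan([('fix',g,q)])
```

```text
[-0.004228    0.12008048  0.01468544] [ 0.03047397 -0.33736376 -1.01840187] 0.32960459240912143 29.995273053646088
fix t 0.002 -0.001 0.008 w -0.0 -0.0 0.002 rows 1
```

jog_arm([
  {"tx": 0.002, "ty": 0, "tz": 0.005, "wx": 0, "wy": 0, "wz": 0, "jaw": 1},
  {"tx": 0.002, "ty": 0, "tz": 0.01, "wx": 0, "wy": 0, "wz": 0, "jaw": 1},
  {"tx": 0.002, "ty": 0, "tz": 0.01, "wx": 0, "wy": 0, "wz": 0, "jaw": 1},
])

```text
time: 35.35
tcp_pos: [0.6101, 0.0634, 0.082]
tcp_rot: [-3.14, 0.263, -3.028]
wrist_force: [-0.7, -0.6, -2.2]
width: 0.323
grip_force: 30.0
```

jog_arm([
  {"tx": 0, "ty": 0, "tz": 0, "wx": 0, "wy": 0, "wz": 0, "jaw": -0.05},
  {"tx": 0, "ty": 0, "tz": 0, "wx": 0, "wy": 0, "wz": 0, "jaw": -0.05},
  {"tx": 0, "ty": 0, "tz": 0, "wx": 0, "wy": 0, "wz": 0, "jaw": -0.05},
  {"tx": 0, "ty": 0, "tz": -0.3, "wx": 0, "wy": 0, "wz": 0, "jaw": -0.05},
  {"tx": 0, "ty": 0, "tz": -0.6, "wx": 0, "wy": 0, "wz": 0, "jaw": -0.1},
  {"tx": 0, "ty": 0, "tz": -0.8, "wx": 0, "wy": 0, "wz": 0, "jaw": 1},
  {"tx": 0.5, "ty": 0, "tz": -0.9, "wx": 0, "wy": 0, "wz": 0, "jaw": 1},
  {"tx": 0.9, "ty": 0, "tz": -0.9, "wx": 0, "wy": 0, "wz": 0, "jaw": 1},
  {"tx": 0.9, "ty": 0, "tz": -0.9, "wx": 0, "wy": 0, "wz": 0, "jaw": 1},
  {"tx": 0.9, "ty": 0, "tz": -0.9, "wx": 0, "wy": 0, "wz": 0, "jaw": 1},
])

```text
time: 36.35
tcp_pos: [0.441, 0.0444, 0.1753]
tcp_rot: [-3.14, 0.259, -3.027]
wrist_force: [0.9, -0.6, 0.4]
width: 0.143
grip_force: 0.0
```

Run:
```python
from h import *
im=read_camera('side'); t=read_camera('top'); cv2.imwrite('pics/top11.png',t); cv2.imwrite('pics/side11.png',im)
for n,i in(('side',im),('top',t)):
  for c in cards(n,i,z=.072,lo=(45,50,20),hi=(90,255,255),amin=100):
    if 300<c[2][0]<700: print(*c)
print('bays mm',[(bed_T(H)[1]+bed_T(H)[0]@[0,b,.004]).round(4).tolist() for b in(.12,.04,-.04)])
cv2.imwrite('pics/top11c.png',cv2.resize(t[135:200,210:335],None,fx=6.2,fy=6.2,interpolation=cv2.INTER_CUBIC))
cv2.imwrite('pics/side11c.png',cv2.resize(im[125:245,195:300],None,fx=5,fy=5,interpolation=cv2.INTER_CUBIC))
```

```text
side [222. 214.] [618.9  61.6] 110.1 64.8 -3.8 -41
side [227. 194.] [628.8 -18.3] 117.1 63.9 -8.3 -31
side [227. 174.] [646.3 -84.8] 130.1 53.8 -34.5 -27
top [355. 226.] [ 424.9 -344.3] 93.2 58.9 178.1 0
top [327. 223.] [ 431.  -252.9] 93.2 59.2 176.1 0
top [235. 171.] [617.1  63.2] 97.7 65.6 7.5 0
top [258. 170.] [625.5 -16.7] 98.9 64.0 6.9 0
top [281. 168.] [635.4 -96.7] 98.7 64.5 4.8 0
bays mm [[0.6167, 0.0642, 0.0739], [0.6254, -0.0154, 0.0739], [0.6341, -0.0949, 0.0739]]
```

View pics/top11c.png

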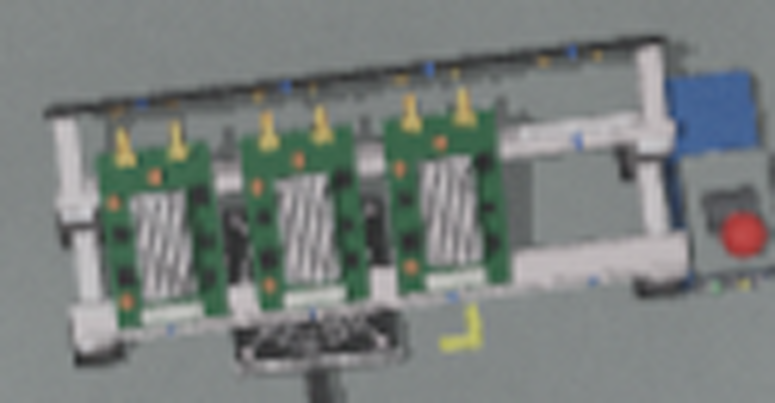

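View pics/side11c.png

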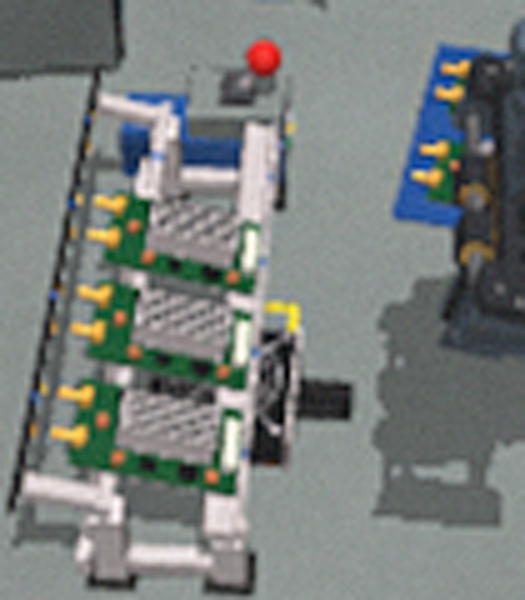

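The three new cards lie flat in bays 120, 40 and -40 with connectors to the back. But the tray has been knocked aside: its front edge is now at top crop (240,362) to (400,350), left of the tape corner at (475,330). I measure it and slide it back.

Run:
```python
from h import *
Ri=R.from_euler('z',-H[2])
def hl(p): return (Ri.apply(p-np.array([H[0],H[1],0]))*1000).round(1)
for nm,u,z in(('FLbot',(284,463),.003),('FRtop',(297,335),.035),('FLtop',(282,440),.035),('h root',(300,383),.033),('h endtop',(352,383),.033),('h endbot',(350,417),.006)):
    print('side',nm,hl(onz('side',np.array(u)/5+[195,125],z)[0]))
for nm,u,z in(('FLs',(250,352),.037),('FRs',(393,332),.037),('FLc',(240,365),.03),('FRc',(402,352),.03),('h',(318,395),.033)):
    p=onz('top',np.array(u)/6.2+[210,135],z)[0]; print('top',nm,hl(p),p.round(4))
t=cv2.imread('pics/top11.png'); im=cv2.imread('pics/side11.png')
b=cv2.resize(t[175:210,235:295],None,fx=9,fy=9,interpolation=cv2.INTER_CUBIC); a=cv2.resize(im[180:225,235:295],None,fx=6,fy=6,interpolation=cv2.INTER_CUBIC)
c=np.zeros((600,560,3),np.uint8); c[:b.shape[0],:b.shape[1]]=b; c[325:325+a.shape[0],:a.shape[1]]=a; cv2.imwrite('pics/c11.png',c)
```

```text
side FLbot [-55.3  83.2   3. ]
side FRtop [-59.2   2.2  35. ]
side FLtop [-54.4  89.4  35. ]
side h root [-63.2  41.2  33. ]
side h endtop [-96.5  39.3  33. ]
side h endbot [-96.2  45.7   6. ]
top FLs [-50.2  77.1  37. ] [0.5525 0.0139 0.037 ]
top FRs [-48.6  -5.4  37. ] [ 0.5631 -0.0678  0.037 ]
top FLc [-56.2  83.7  30. ] [0.5459 0.0199 0.03  ]
top FRc [-59.9  -9.4  30. ] [ 0.5523 -0.073   0.03  ]
top h [-79.   41.4  33. ] [ 0.5278 -0.0246  0.033 ]
```

View pics/c11.png

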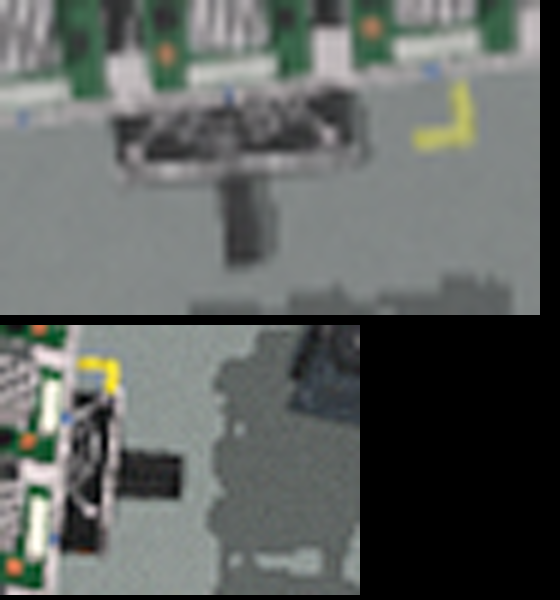

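Run:
```python
from h import *
A=lambda u,z:onz('top',np.array(u)/9+[235,175],z)[0]
B=lambda u,z:onz('side',(np.array(u)-[0,325])/6+[235,180],z)[0]
r,e=A((237,182),.033),A((243,264),.033); print(r,e,'yaw',np.degrees(np.arctan2(*(r-e)[[1,0]])))
l,g=A((125,178),.03),A((368,158),.03); d=l-g; print('edge yaw',np.degrees(np.arctan2(-d[0],d[1])),l,g)
r,e=B((120,455),.033),B((182,455),.033); print('side',r,e,np.degrees(np.arctan2(*(r-e)[[1,0]])))
l,g=B((102,551),.003),B((116,392),.033); print('fl,fr',l,g)
r,e=B((120,498),.006),B((182,498),.006); print('side bot',r,e,np.degrees(np.arctan2(*(r-e)[[1,0]])))
```

```text
[ 0.54024631 -0.02488708  0.033     ] [ 0.50783281 -0.02686908  0.033     ] yaw 3.49912558935471
edge yaw 4.096186802945087 [0.54263433 0.01925318 0.03      ] [ 0.54950518 -0.07668955  0.03      ]
side [ 0.54355834 -0.02286504  0.033     ] [ 0.51082724 -0.02832544  0.033     ] 9.471205406041578
fl,fr [0.5461974  0.01964525 0.003     ] [ 0.55289394 -0.06676561  0.033     ]
side bot [ 0.54212857 -0.01506708  0.006     ] [ 0.50895513 -0.02058732  0.006     ] 9.447765844487115
```

Run:
```python
from h import *
g=np.array([.5215,-.0247,.014]); q=down(np.radians(5.2-180))
plan([('above',g+[0,0,.08],q),('down',g,q)])
```

```text
above t -0.29 -0.516 0.654 w 0.001 0.168 0.015 rows 3
down t -0.0 -0.0 0.533 w 0.0 -0.0 -0.0 rows 2
```

jog_arm([
  {"tx": -0.29, "ty": -0.516, "tz": 0.654, "wx": 0, "wy": 0.168, "wz": 0.015, "jaw": 0.3},
  {"tx": -0.29, "ty": -0.516, "tz": 0.654, "wx": 0, "wy": 0.168, "wz": 0.015, "jaw": 0.3},
  {"tx": -0.29, "ty": -0.516, "tz": 0.654, "wx": 0, "wy": 0.168, "wz": 0.015, "jaw": 0.3},
  {"tx": -0.29, "ty": -0.516, "tz": 0.654, "wx": 0, "wy": 0.168, "wz": 0.015, "jaw": 0.3},
  {"tx": -0.29, "ty": -0.516, "tz": 0.654, "wx": 0, "wy": 0.168, "wz": 0.015, "jaw": 0.3},
])

```text
time: 36.95
tcp_pos: [0.522, -0.025, 0.0922]
tcp_rot: [3.14, -0.004, -3.052]
wrist_force: [-0.7, 1.3, 0.4]
width: 0.35
grip_force: 0.0
```

Run:
```python
from h import *
g=np.array([.5215,-.0247,.014]); q=down(np.radians(5.2-180)); print(get_state()['tcp_pos'],get_state()['width'])
plan([('down',g,q)])
```

```text
[ 0.52198443 -0.02502082  0.09218612] 0.349801385373494
down t 0.001 0.001 0.521 w 0.001 -0.002 -0.001 rows 2
```

jog_arm([
  {"tx": 0.001, "ty": 0.001, "tz": 0.2, "wx": 0, "wy": 0, "wz": 0, "jaw": 0.3},
  {"tx": 0.001, "ty": 0.001, "tz": 0.4, "wx": 0, "wy": 0, "wz": 0, "jaw": 0.3},
  {"tx": 0.001, "ty": 0.001, "tz": 0.52, "wx": 0, "wy": 0, "wz": 0, "jaw": 0.3},
  {"tx": 0.001, "ty": 0.001, "tz": 0.52, "wx": 0, "wy": 0, "wz": 0, "jaw": 0.3},
])

```text
time: 37.35
tcp_pos: [0.5201, -0.0236, 0.0151]
tcp_rot: [3.14, -0.003, -3.05]
wrist_force: [-0.0, 0.9, 0.1]
width: 0.351
grip_force: 0.0
```

jog_arm([
  {"tx": 0, "ty": 0, "tz": 0, "wx": 0, "wy": 0, "wz": 0, "jaw": 1},
  {"tx": 0, "ty": 0, "tz": 0, "wx": 0, "wy": 0, "wz": 0, "jaw": 1},
  {"tx": 0, "ty": 0, "tz": 0, "wx": 0, "wy": 0, "wz": 0, "jaw": 1},
  {"tx": 0, "ty": 0, "tz": 0, "wx": 0, "wy": 0, "wz": 0, "jaw": 1},
  {"tx": 0, "ty": 0, "tz": 0, "wx": 0, "wy": 0, "wz": 0, "jaw": 1},
  {"tx": 0, "ty": 0, "tz": 0, "wx": 0, "wy": 0, "wz": 0, "jaw": 1},
], force=40)

```text
time: 37.95
tcp_pos: [0.5219, -0.0243, 0.0168]
tcp_rot: [3.14, 0.0, -3.051]
wrist_force: [-3.3, 3.0, 12.2]
width: 0.126
grip_force: 40.0
```

Run:
```python
from h import *
s=get_state();p=s['tcp_pos'];print(p,s['tcp_rot'],s['width'],s['wrist_force'])
end=np.array([.5093,-.0262]); u=np.linalg.norm(p[:2]-end); print('dist from end',u)
plan([('slide',hw([-.084+u,0,p[2]]),down(H[2]+np.pi))])
```

```text
[ 0.52190755 -0.02429648  0.0167959 ] [ 3.13999879e+00  5.83059119e-05 -3.05144479e+00] 0.12648369899739 [-3.30328621  2.99475773 12.16960625]
dist from end 0.012750434941046726
slide t -0.096 -0.281 -0.0 w 0.001 0.0 -0.012 rows 1
```

jog_arm([
  {"tx": -0.01, "ty": -0.04, "tz": 0, "wx": 0, "wy": 0, "wz": -0.002, "jaw": 1},
  {"tx": -0.02, "ty": -0.08, "tz": 0, "wx": 0, "wy": 0, "wz": -0.004, "jaw": 1},
  {"tx": -0.03, "ty": -0.12, "tz": 0, "wx": 0, "wy": 0, "wz": -0.006, "jaw": 1},
  {"tx": -0.045, "ty": -0.16, "tz": 0, "wx": 0, "wy": 0, "wz": -0.008, "jaw": 1},
  {"tx": -0.06, "ty": -0.2, "tz": 0, "wx": 0, "wy": 0, "wz": -0.01, "jaw": 1},
  {"tx": -0.075, "ty": -0.24, "tz": 0, "wx": 0, "wy": 0, "wz": -0.012, "jaw": 1},
  {"tx": -0.09, "ty": -0.27, "tz": 0, "wx": 0, "wy": 0, "wz": -0.012, "jaw": 1},
  {"tx": -0.096, "ty": -0.281, "tz": 0, "wx": 0, "wy": 0, "wz": -0.012, "jaw": 1},
  {"tx": -0.096, "ty": -0.281, "tz": 0, "wx": 0, "wy": 0, "wz": -0.012, "jaw": 1},
  {"tx": -0.096, "ty": -0.281, "tz": 0, "wx": 0, "wy": 0, "wz": -0.012, "jaw": 1},
])

```text
time: 38.95
tcp_pos: [0.5397, -0.0649, 0.0168]
tcp_rot: [3.14, -0.001, -3.032]
wrist_force: [-5.8, 3.5, 16.3]
width: 0.131
grip_force: 40.1
```

Run:
```python
from h import *
s=get_state();p=s['tcp_pos'];print(p,s['tcp_rot'],s['width'],s['wrist_force'])
plan([('slide',hw([-.084+.0128,0,p[2]]),down(H[2]+np.pi))])
```

```text
[ 0.53969902 -0.06493827  0.01677239] [ 3.14009223e+00 -7.47803158e-04 -3.03157038e+00] 0.131023880647964 [-5.80923017  3.52726069 16.28215664]
slide t -0.003 -0.0 -0.0 w 0.001 -0.0 0.001 rows 1
```

jog_arm([
  {"tx": 0, "ty": 0, "tz": 0, "wx": 0, "wy": 0, "wz": 0, "jaw": 0.3},
  {"tx": 0, "ty": 0, "tz": 0, "wx": 0, "wy": 0, "wz": 0, "jaw": 0.3},
  {"tx": 0, "ty": 0, "tz": 0, "wx": 0, "wy": 0, "wz": 0, "jaw": 0.3},
  {"tx": 0, "ty": 0, "tz": -0.3, "wx": 0, "wy": 0, "wz": 0, "jaw": 0.3},
  {"tx": 0.2, "ty": 0, "tz": -0.6, "wx": 0, "wy": 0, "wz": 0, "jaw": 1},
  {"tx": 0.5, "ty": 0, "tz": -0.9, "wx": 0, "wy": 0, "wz": 0, "jaw": 1},
  {"tx": 0.8, "ty": 0, "tz": -0.9, "wx": 0, "wy": 0, "wz": 0, "jaw": 1},
  {"tx": 0.8, "ty": 0, "tz": -0.9, "wx": 0, "wy": 0, "wz": 0, "jaw": 1},
])

```text
time: 39.75
tcp_pos: [0.4167, -0.0783, 0.1515]
tcp_rot: [3.14, -0.001, -3.033]
wrist_force: [0.9, 1.0, -0.4]
width: 0.03
grip_force: 0.0
```

Run:
```python
from h import *
im=read_camera('side'); t=read_camera('top'); cv2.imwrite('pics/top12.png',t); cv2.imwrite('pics/side12.png',im)
b=cv2.resize(t[135:205,210:335],None,fx=4.6,fy=4.6,interpolation=cv2.INTER_CUBIC); a=cv2.resize(im[165:220,215:295],None,fx=5,fy=5,interpolation=cv2.INTER_CUBIC)
c=np.zeros((600,580,3),np.uint8); c[:b.shape[0],:b.shape[1]]=b[:,:580]; c[324:324+a.shape[0],:a.shape[1]]=a[:276]; cv2.imwrite('pics/c12.png',c)
for c in cards('top',t,z=.072,lo=(45,50,20),hi=(90,255,255),amin=100):
    if 300<c[2][0]<700: print(*c)
# next: toggle push pose, front side of ball (fingers closed)
q=down(H[2]+np.pi)
plan([('above',hw([-.073,-.202,.19]),q),('down',hw([-.073,-.202,.09]),q)])
```

```text
top [356. 225.] [ 424.7 -344.5] 93.1 58.9 178.3 0
top [327. 223.] [ 431.  -252.9] 93.2 59.2 176.1 0
top [235. 171.] [617.1  63.5] 97.7 65.1 7.5 0
top [258. 169.] [625.5 -17.2] 99.2 64.6 7.5 0
top [282. 168.] [635.  -96.8] 98.4 64.3 5.4 0
above t -0.399 -0.672 -0.131 w 0.0 -0.0 -0.0 rows 3
above t -0.399 -0.671 -0.13 w 0.0 -0.0 -0.0 rows 3
down t 0.0 -0.001 0.666 w 0.001 -0.0 -0.0 rows 2
```

View pics/c12.png

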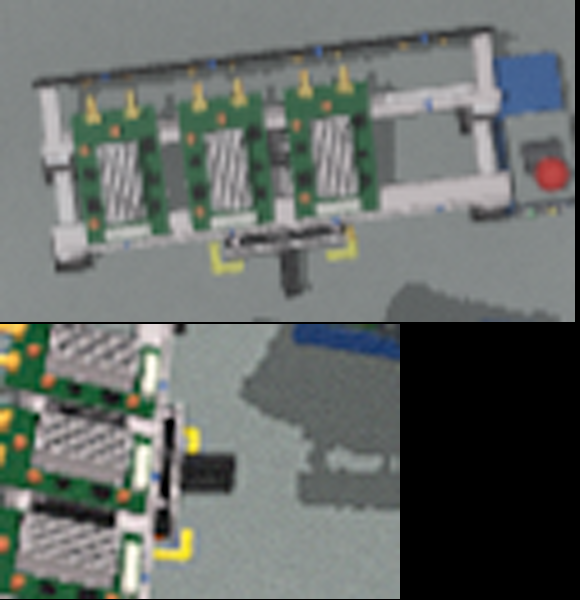

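Run:
```python
from h import *
Ri=R.from_euler('z',-H[2])
def hl(p): return (Ri.apply(p-np.array([H[0],H[1],0]))*1000).round(1)
for nm,u,z in(('FLbot',(170,538),.003),('h end top R',(234,455),.033),('h end bot L',(233,492),.006),('tapeFL in',(182,546),0)):
    print('side',nm,hl(onz('side',(np.array(u)-[0,324])/5+[215,165],z)[0]))
for nm,u,z in(('FLc',(222,257),.03),('FRc',(347,243),.03),('h root',(289,252),.033),('h end',(294,292),.03),('tapeFL',(218,263),0),('tapeFR',(351,249),0)):
    print('top',nm,hl(onz('top',np.array(u)/4.6+[210,135],z)[0]))
```

```text
side FLbot [-43.8  43.8   3. ]
side h end top R [-83.2  -4.5  33. ]
side h end bot L [-83.5   4.7   6. ]
side tapeFL in [-51.9  47.6  -0. ]
top FLc [-49.6  48.7  30. ]
top FRc [-50.4 -48.5  30. ]
top h root [-52.3  -3.   33. ]
top h end [-83.2  -3.1  30. ]
top tapeFL [-50.6  52.    0. ]
top tapeFR [-52.1 -53.    0. ]
```

jog_arm([
  {"tx": -0.1, "ty": -0.3, "tz": -0.13, "wx": 0, "wy": 0, "wz": 0, "jaw": 1},
  {"tx": -0.2, "ty": -0.672, "tz": -0.131, "wx": 0, "wy": 0, "wz": 0, "jaw": 1},
  {"tx": -0.399, "ty": -0.672, "tz": -0.131, "wx": 0, "wy": 0, "wz": 0, "jaw": 1},
  {"tx": -0.399, "ty": -0.672, "tz": -0.131, "wx": 0, "wy": 0, "wz": 0, "jaw": 1},
])

```text
time: 40.25
tcp_pos: [0.495, -0.1741, 0.1698]
tcp_rot: [3.141, 0.0, -3.034]
wrist_force: [-0.2, -0.2, 0.9]
width: 0.007
grip_force: 0.0
```

jog_arm([
  {"tx": -0.399, "ty": -0.671, "tz": -0.13, "wx": 0, "wy": 0, "wz": 0, "jaw": 1},
  {"tx": -0.399, "ty": -0.671, "tz": -0.13, "wx": 0, "wy": 0, "wz": 0, "jaw": 1},
  {"tx": -0.399, "ty": -0.671, "tz": -0.13, "wx": 0, "wy": 0, "wz": 0, "jaw": 1},
  {"tx": -0.399, "ty": -0.671, "tz": -0.13, "wx": 0, "wy": 0, "wz": 0, "jaw": 1},
  {"tx": -0.399, "ty": -0.671, "tz": -0.13, "wx": 0, "wy": 0, "wz": 0, "jaw": 1},
])

```text
time: 40.75
tcp_pos: [0.5612, -0.265, 0.188]
tcp_rot: [3.139, -0.003, -3.032]
wrist_force: [0.1, 0.3, -0.6]
width: 0.003
grip_force: 0.0
```

Run:
```python
from h import *
q=down(H[2]+np.pi)
print(get_state()['tcp_pos'])
plan([('down',hw([-.075,-.202,.09]),q),('push',hw([-.019,-.202,.09]),q)])
```

```text
[ 0.56117572 -0.26503786  0.1879706 ]
down t 0.018 -0.007 0.653 w 0.002 -0.002 0.0 rows 2
push t -0.373 -0.0 0.0 w -0.0 0.0 0.0 rows 2
```

jog_arm([
  {"tx": 0.018, "ty": -0.007, "tz": 0.3, "wx": 0, "wy": 0, "wz": 0, "jaw": 1},
  {"tx": 0.018, "ty": -0.007, "tz": 0.653, "wx": 0, "wy": 0, "wz": 0, "jaw": 1},
  {"tx": 0.018, "ty": -0.007, "tz": 0.653, "wx": 0, "wy": 0, "wz": 0, "jaw": 1},
  {"tx": 0.018, "ty": -0.007, "tz": 0.653, "wx": 0, "wy": 0, "wz": 0, "jaw": 1},
])

```text
time: 41.15
tcp_pos: [0.5579, -0.2658, 0.091]
tcp_rot: [3.138, -0.004, -3.031]
wrist_force: [0.3, -0.0, 0.6]
width: 0.004
grip_force: 0.0
```

jog_arm([
  {"tx": -0.07, "ty": 0, "tz": 0, "wx": 0, "wy": 0, "wz": 0, "jaw": 1},
  {"tx": -0.14, "ty": 0, "tz": 0, "wx": 0, "wy": 0, "wz": 0, "jaw": 1},
  {"tx": -0.21, "ty": 0, "tz": 0, "wx": 0, "wy": 0, "wz": 0, "jaw": 1},
  {"tx": -0.28, "ty": 0, "tz": 0, "wx": 0, "wy": 0, "wz": 0, "jaw": 1},
  {"tx": -0.34, "ty": 0, "tz": 0, "wx": 0, "wy": 0, "wz": 0, "jaw": 1},
  {"tx": -0.373, "ty": 0, "tz": 0, "wx": 0, "wy": 0, "wz": 0, "jaw": 1},
  {"tx": -0.373, "ty": 0, "tz": 0, "wx": 0, "wy": 0, "wz": 0, "jaw": 1},
])

```text
time: 41.85
tcp_pos: [0.615, -0.2606, 0.0911]
tcp_rot: [3.14, -0.001, -3.032]
wrist_force: [0.3, -0.9, 0.0]
width: 0.003
grip_force: 0.0
```

jog_arm([
  {"tx": -0.013, "ty": 0, "tz": 0, "wx": 0, "wy": 0, "wz": 0, "jaw": 1},
  {"tx": -0.013, "ty": 0, "tz": 0, "wx": 0, "wy": 0, "wz": 0, "jaw": 1},
])

```text
time: 42.05
tcp_pos: [0.6159, -0.2604, 0.091]
tcp_rot: [3.14, -0.002, -3.032]
wrist_force: [-0.3, -1.1, 0.1]
width: 0.01
grip_force: 0.1
```

jog_arm([
  {"tx": -0.01, "ty": 0, "tz": 0, "wx": 0, "wy": 0, "wz": 0, "jaw": 1},
  {"tx": -0.01, "ty": 0, "tz": 0, "wx": 0, "wy": 0, "wz": 0, "jaw": 1},
])

```text
time: 42.25
tcp_pos: [0.6173, -0.2603, 0.091]
tcp_rot: [3.14, -0.002, -3.032]
wrist_force: [-1.4, -0.2, -0.5]
width: 0.005
grip_force: 0.7
```

jog_arm([
  {"tx": -0.008, "ty": 0, "tz": 0, "wx": 0, "wy": 0, "wz": 0, "jaw": 1},
  {"tx": -0.013, "ty": 0, "tz": 0, "wx": 0, "wy": 0, "wz": 0, "jaw": 1},
  {"tx": -0.013, "ty": 0, "tz": 0, "wx": 0, "wy": 0, "wz": 0, "jaw": 1},
])

```text
time: 42.55
tcp_pos: [0.6187, -0.26, 0.0908]
tcp_rot: [3.139, -0.003, -3.032]
wrist_force: [-7.1, -1.4, 0.7]
width: 0.006
grip_force: 3.1
```

jog_arm([
  {"tx": -0.01, "ty": 0, "tz": 0, "wx": 0, "wy": 0, "wz": 0, "jaw": 1},
  {"tx": -0.01, "ty": 0, "tz": 0, "wx": 0, "wy": 0, "wz": 0, "jaw": 1},
])

```text
time: 42.75
tcp_pos: [0.6191, -0.2599, 0.0906]
tcp_rot: [3.139, -0.006, -3.032]
wrist_force: [-13.9, -2.5, 4.9]
width: 0.003
grip_force: 7.0
```

At the stop. I back off, lift clear and check everything.

jog_arm([
  {"tx": 0.2, "ty": 0, "tz": 0, "wx": 0, "wy": 0, "wz": 0, "jaw": 1},
  {"tx": 0.35, "ty": 0, "tz": -0.1, "wx": 0, "wy": 0, "wz": 0, "jaw": 1},
  {"tx": 0.5, "ty": 0, "tz": -0.5, "wx": 0, "wy": 0, "wz": 0, "jaw": 1},
  {"tx": 0.8, "ty": 0, "tz": -0.8, "wx": 0, "wy": 0, "wz": 0, "jaw": 1},
  {"tx": 0.9, "ty": 0, "tz": -0.9, "wx": 0, "wy": 0, "wz": 0, "jaw": 1},
  {"tx": 0.9, "ty": 0, "tz": -0.9, "wx": 0, "wy": 0, "wz": 0, "jaw": 1},
  {"tx": 0.9, "ty": 0, "tz": -0.9, "wx": 0, "wy": 0, "wz": 0, "jaw": 1},
])

```text
time: 43.45
tcp_pos: [0.4874, -0.2753, 0.2275]
tcp_rot: [-3.142, 0.001, -3.033]
wrist_force: [-1.3, 0.1, 0.2]
width: 0.003
grip_force: 0.0
```

Run:
```python
from h import *
im=read_camera('side'); t=read_camera('top')
hsv=cv2.cvtColor(im,cv2.COLOR_BGR2HSV); m=cv2.inRange(hsv,(0,170,90),(6,255,255)); k,_,st,ce=cv2.connectedComponentsWithStats(m)
print([ce[i].round(1) for i in range(1,k) if 15<st[i,4]<100])
for s in(.5,.45,.4): print(s,proj('side',hw([-.005+.04*np.sin(s),-.202,.062+.04*np.cos(s)])))
for c in cards('top',t,z=.072,lo=(45,50,20),hi=(90,255,255),amin=100):
    if 300<c[2][0]<700: print(*c)
b=cv2.resize(t[130:255,200:375],None,fx=3.4,fy=3.4,interpolation=cv2.INTER_CUBIC)
cv2.imwrite('pics/end.png',cv2.resize(im[110:260,190:390],(800,600),interpolation=cv2.INTER_CUBIC)); print(get_state()['tcp_pos'])
```

```text
[array([236.5, 135.8])]
0.5 [[236.78518131 136.07158698]]
0.45 [[237.27923119 135.88973591]]
0.4 [[237.78696969 135.72808117]]
top [235. 170.] [617.1  63.5] 97.7 65.1 7.5 0
top [258. 169.] [625.5 -17.2] 99.2 64.6 7.5 0
top [282. 168.] [635.1 -96.8] 98.6 64.3 5.4 0
[ 0.48732418 -0.27474281  0.22566566]
```

View pics/end.png

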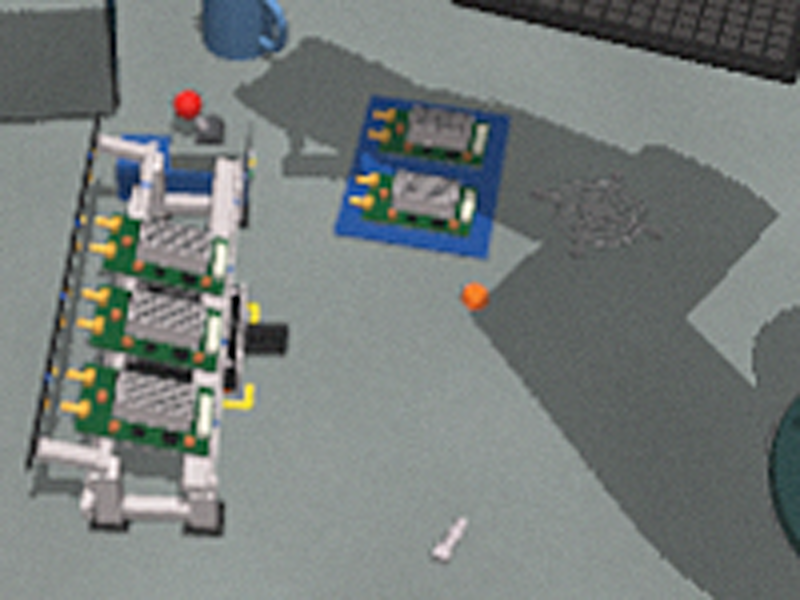

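The toggle is fully to the back, with the ball at crop (187,104). Three cards lie in the bays, the tray is inside its corners at (240,340) and both finished cards are on the mat. Handing in.

```bash
python3 -c "
from station import arm
print(arm.hand_in())"
```

```text
the job is handed in; nothing more can be done
None
```

The job is handed in: supply off first, both finished cards on the mat, tray home, three new cards in bays 120, 40 and -40 (within about 2 mm of their lines), supply back on; the tray was knocked aside while I laid the new cards, so I slid it back before switching on.

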